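Clamp a re-glued dough scraper in the bench hold-down

TASK

The wooden grip of the dough scraper has just been glued back on and must dry under the toggle clamp. Swing the blue clamp handle right up, slide the scraper flat along the table (do not lift it) until its blade edge is square against the back stop bar and its right end against the side stop bar, then push the handle down over centre so that the pad locks onto the wooden grip. Leave the other things on the table where they are.

Things in the scene. Friction and masses are not known exactly. Their poses are not given: they have to be found in the camera images.
- hold_down: Immovable fixture: two bare aluminium stop bars (14 mm wide and high) at a right angle and a toggle clamp. Origin on the table at their inner corner; +x leads away from the robot, +y to its left. Back bar: face in the plane x=0, y from -21 to +93 mm. Side bar: face in the plane y=0, x from -124 to 0. Scraper belongs in x<0, y>0. Clamp plane x=-88 mm, pad at y=+14, handle toward -y.
- scraper_mid (a point): Centre of the dough scraper (99x126x20 mm, 0.14 kg), 10 mm above the table it lies on. +x runs from the wooden grip to the free blade edge at x=+50. Grip: x=-50 to -26 mm, 20 mm high, y=-63 to +63; the blade is as wide, treat it as 11 mm high. Starts short of both bars, blade edge toward the back bar. Home: (-50, +63, 10) mm in the hold_down frame, x axes parallel.
- dough_scraper: The same scraper; origin on its underside, 10 mm below scraper_mid, same axes.
- clamp_handle (a joint): Clamp handle, rad: 0 = fully down, locked, level; 1.25 = fully up. Starts nearly down. About 0.13 is dead centre: with the grip under the pad the handle springs back if let go a little above that and snaps to 0 below it. Elsewhere it stays where it is left. Friction takes 1 to 2 N at handle_grip, passing dead centre up to about 8 N.
- handle_hinge (a point): Handle pivot, fixed, at (-88, -74, +50) mm in the hold_down frame; the hinge axis is that frame's x.
- handle_grip (a point): Point on the centre line of the blue round handle, 75 mm from the pivot (sleeve 15 mm thick, from 13 to 105 mm from the pivot). At 0 the handle lies level, 50 mm above the table, along hold_down -y; as the joint grows it rises about the pivot toward vertical.
- clamp_pad: Black rubber pad, 18 mm across, sprung, under the tip of the steel clamp arm; origin at the centre of its underside. Handle down: 16 mm above the table, in the way of the 20 mm high wooden grip, which it presses when clamped. Handle up: about 50 mm above the table; the arm's tip then stands up to 90 mm high over the side bar and the right 30 mm of the scraper's place.
- marker_black: Bystander: white marker with black cap, 128 mm long.
- marker_red: Bystander: white marker with red cap, 128 mm long.
- tongs: Bystander: steel tongs, 204x40x24 mm.

How it is judged:
By the outcome, as a careful person would: the job done as asked, in the order asked, and still so for the second after the job is handed in, with the robot touching nothing.
It also fails if it takes over 72 s, if anything falls off the work surface, if the arm or the gripper's body presses on something with over 40 N, if the wrist force passes 120 N, or if a joint passes its speed limit or range.

ROBOT

A 6-joint arm with a two-finger parallel gripper is mounted at the origin on a cart in front of the work surface, level with it; the furniture and walls round the work are solid. World frame = base frame: x ahead of the robot, y to its left, z up, the work surface at z = 0. Lengths are in mm, angles in rad, forces in N, time in s.
With the tool pointing down it reaches from about 275 to 725 mm from the base axis. Payload 5.6 kg.
Tool frame: the origin (TCP) lies on the centre line of the jaws, within the pads' length; the fingertips stand 19 mm ahead of it and the grasp point (between the pads) is the TCP; z points along the fingers, y is the direction in which the jaws open and shut (so a half turn about z gives the same grasp; the last joint's range is limited). The gripper opens to 85 mm and grips with 20 to 120 N. Pads are 22 mm wide; open, the fingers measure 114 mm over their backs; the gripper's body (76 mm by 85 mm) begins 54 mm behind the grasp point. The pads swing forward as they close: fully open they stand 13 mm farther back than shut.
Start: joints at [-1.062, 0.255, 0.108, 0, -1.424, -0.285], TCP at [122.086, -536.272, 218.283] pointing down, gripper open.
Joint ranges: [-2.95, 2.95], [-1.21, 1.97], [-1.09, 1.5], [-2.87, 1.71], [-2.94, -0.07], [-3.05, 3.05]. Speed limits (rad/s): [2.57, 2.57, 3.14, 3.14, 3.14, 3.14].

INTERFACE

Orientations are given as a unit quaternion [x, y, z, w].
In Python, from cell import get_state, read_camera, hand_in gives the robot as it stands. The module is installed in compiled form; this text tells all that it offers.
- The arm moves only by the shell command python3 -m crank 'ROWS' [FORCE]. ROWS is a JSON object of lists of equal length, an entry for each row: "jaw": the gripper's target within -1 to 1 (fully open at 1, half-way at 0, shut at -1); "translation": the shift along the tool's x, y, z in mm, a list of three; "turn": the turn about the tool's z in degrees. In form: {"jaw": [jaw, ...], "translation": [[x, y, z], ...], "turn": [turn, ...]}. A call has 1 to 10 rows; each row is the pose to reach, as a shift and turn from the pose measured when the call began, along the tool's axes at that moment; what a row does not reach only later rows make up. A row lasts 1/10 s, in which the tool goes at most 50 mm and 8.59 degrees, less where a joint would pass 70% of its speed; a pose out of reach is approached as far as the arm can. A call with a gripper value outside its range is refused whole. The fingers move at their own pace and stop on an object; FORCE is the grip in N (left out, the last holds). Time passes only in rows, so rows that repeat a pose let the fingers close. It gives the time, the measured TCP pose, the force and the opening at its end, in the units of the state.
- get_state(): the state, without advancing time (a new reading comes with each control period).
- read_camera(name): name is "scene" or "top" or "wrist"; returns a dict with "pixels" (384x512x3 uint8, red, green, blue), "camera_matrix" (3x3 intrinsics, pixels), "eye" and "attitude" of the camera in the world. Camera axes: x right, y up, looking along -z (the intrinsics and any distortion apply to the point x, -y, -z); pixel columns grow to the right and rows downward; lengths in mm; the calibration is good to about 2 mm. A picture is of the moment at which its call begins. There is no depth.
- hand_in(): hands the job in, once; it reports no verdict.
The state is a dict: "clock": time; "qpos": joint angles; "qd": joint speeds; "joint_torque": joint torques, N m; "tcp_pos": TCP position; "eef_rot": TCP orientation; "ft_force": force on the tool from outside, world axes, zero at the start; "wrist_torque": the same for the moment, N m; "gripper_width": finger opening in mm.
Only numpy, scipy, OpenCV 4.12 (cv2) and the standard library are available. Lean on these libraries where they do the work, as an engineer would, in place of code of your own. Each camera call takes 0.05 s, during which the arm holds its last target.

## Working session

There is one attempt and no reset: what is moved stays moved. The work goes in short steps, Python scripts to look and compute and a shell command to move; the robot and the scene stay as the last step left them, time stands still between calls to the robot, and variables do not carry over. Pictures are saved under pics/ and viewed, and the job is handed in when it is done.

```bash
mkdir -p pics; cat > h.py <<'E'
import numpy as np, cv2
from cell import get_state, read_camera
from scipy.spatial.transform import Rotation as R
def cam(n):
    c=read_camera(n); return c
def Rm(a):
    a=np.array(a,float)
    return R.from_quat(a).as_matrix() if a.size==4 else a.reshape(3,3)
def ray(c,u,v):
    K=np.array(c['camera_matrix']); d=np.linalg.inv(K)@[u,v,1]
    d=np.array([d[0],-d[1],-d[2]]); return np.array(c['eye'],float),Rm(c['attitude'])@d
def pt(c,u,v,z=0):
    e,d=ray(c,u,v); return e+d*(z-e[2])/d[2]
def proj(c,P):
    p=Rm(c['attitude']).T@(np.array(P,float)-np.array(c['eye'],float)); q=np.array(c['camera_matrix'])@[p[0],-p[1],-p[2]]; return q[:2]/q[2]
def save(c,f,crop=None,s=1):
    im=np.array(c['pixels'])[:,:,::-1]
    if crop: im=im[crop[1]:crop[3],crop[0]:crop[2]]
    cv2.imwrite('pics/'+f,cv2.resize(im,None,fx=s,fy=s,interpolation=cv2.INTER_CUBIC))
E
python3 - <<'E'
from h import *
import pickle
print(get_state())
D={}
for n in('scene','top','wrist'):
    c=cam(n); D[n]=c; save(c,n+'0.png',s=1.5); print(n,{k:v for k,v in c.items() if k!='pixels'})
pickle.dump(D,open('d0.pkl','wb'))
E
```

```text
{'clock': 0.0, 'qpos': array([-1.06238369e+00,  2.55732656e-01,  1.07003112e-01, -4.66850773e-04,
       -1.42388934e+00, -2.84617659e-01]), 'qd': array([ 0.00071661, -0.00050419, -0.00044899, -0.00022254,  0.00035555,
       -0.00016324]), 'joint_torque': array([-8.35059764e-04, -3.86629200e+01,  2.37944394e+01,  5.36535278e+00,
       -6.07760274e-03, -4.89041963e-05]), 'tcp_pos': array([ 122.01100345, -535.76474456,  217.40401578]), 'eef_rot': array([-1.11629909e-01,  9.93749405e-01,  9.29742254e-04, -1.38975161e-04]), 'ft_force': array([-0.34665462, -0.19809338, -0.45742139]), 'wrist_torque': array([-0.02394497,  0.01056862, -0.01712886]), 'gripper_width': 85.53199751406558}
scene {'camera_matrix': array([[356.92079318,   0.        , 253.9692047 ],
       [  0.        , 356.92079318, 198.55527492],
       [  0.        ,   0.        ,   1.        ]]), 'eye': array([ 29.70834597, 546.63731931, 758.75909917]), 'attitude': array([-0.14895906,  0.38781458,  0.84414496, -0.33886624])}
top {'camera_matrix': array([[361.3445554 ,   0.        , 257.89163651],
       [  0.        , 361.3445554 , 188.47233388],
       [  0.        ,   0.        ,   1.        ]]), 'eye': array([ 471.78907899,  -19.58459907, 1028.24049766]), 'attitude': array([-0.01710017,  0.03937781,  0.70925259, -0.70364603])}
wrist {'camera_matrix': array([[317.26694818,   0.        , 256.49067603],
       [  0.        , 317.26694818, 195.3854725 ],
       [  0.        ,   0.        ,   1.        ]]), 'eye': array([  42.49752719, -554.7471216 ,  373.22746565]), 'attitude': array([-0.10083358, -0.12786788,  0.77100253,  0.6156602 ])}
```

View pics/scene0.png

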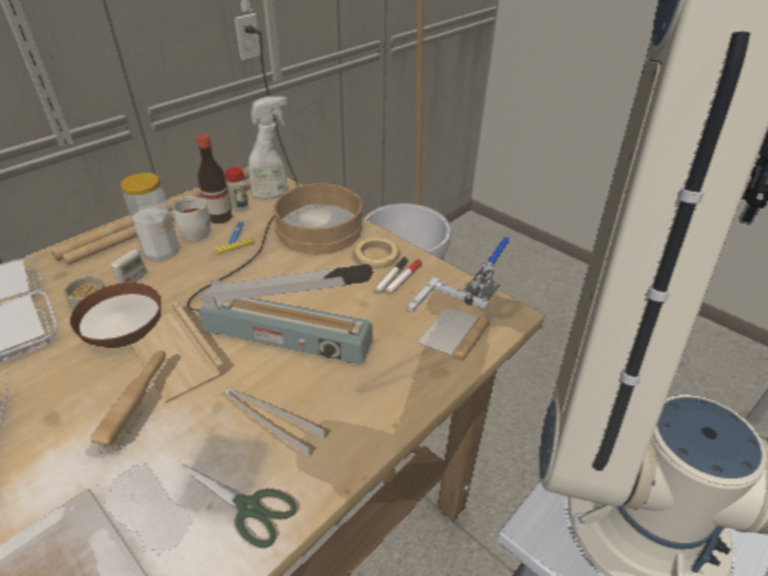

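View pics/top0.png

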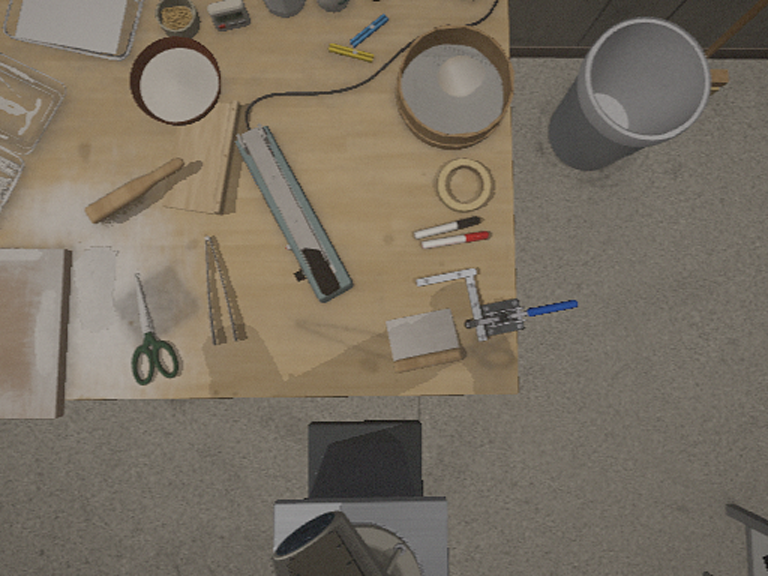

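View pics/wrist0.png

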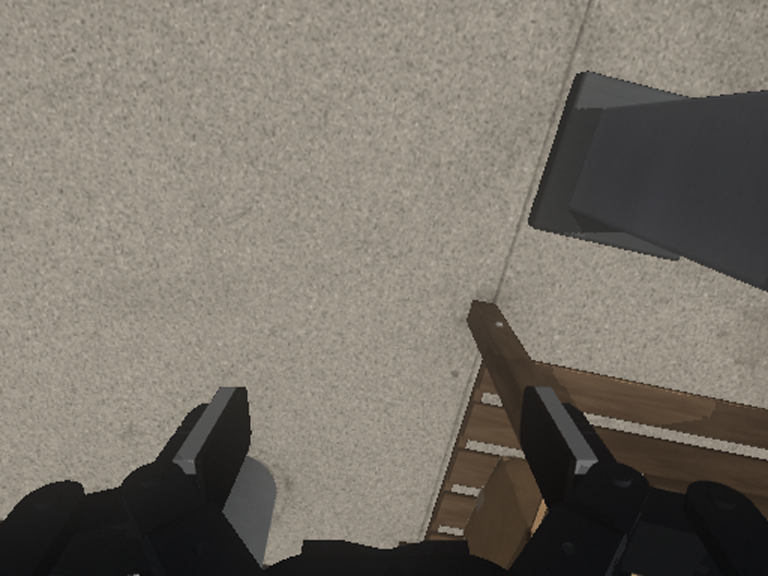

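The top view shows the fixture at about (475,300) in the 1.5x picture, the scraper at (425,340), and the blue handle extending right to (577,304), beyond the table edge.

```bash
python3 - <<'E'
from h import *
import pickle
D=pickle.load(open('d0.pkl','rb'))
save(D['top'],'t1.png',(250,165,400,265),5.3)
save(D['scene'],'s1.png',(255,145,365,245),6)
E
```

```text
(no output)
```

View pics/t1.png

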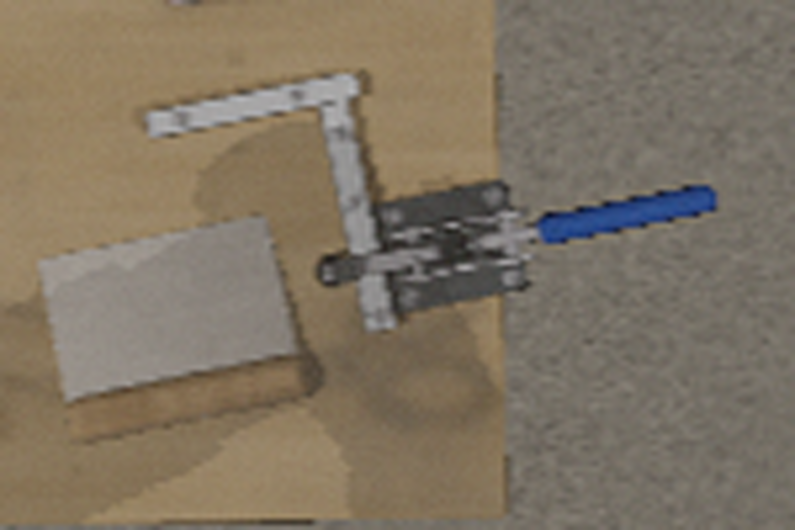

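View pics/s1.png

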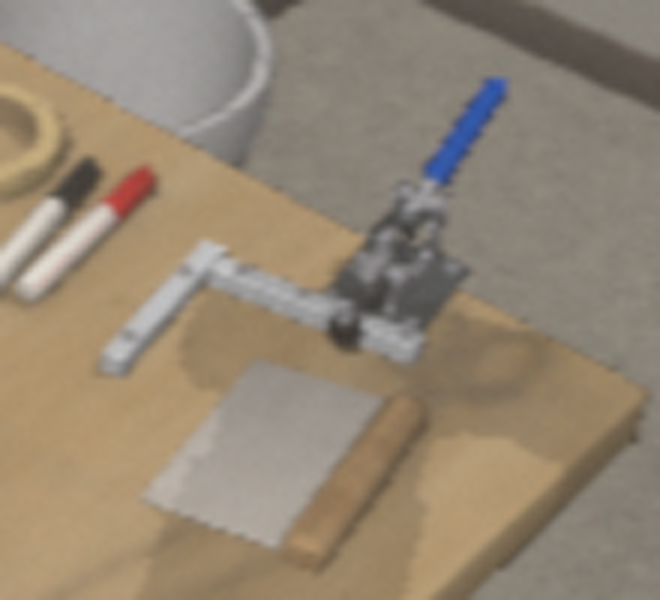

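```bash
cat > fit.py <<'E'
from h import *
from scipy.optimize import least_squares
def T(p,P):
    x,y,a=p; P=np.array(P,float); return np.array([x+np.cos(a)*P[0]-np.sin(a)*P[1], y+np.sin(a)*P[0]+np.cos(a)*P[1],P[2]])
def handle(th,r): return [-88,-74-r*np.cos(th),50+r*np.sin(th)]
def boxl(x0,x1,y0,y1,z0,z1):
    C=[[x,y,z] for x in(x0,x1) for y in(y0,y1) for z in(z0,z1)]
    return [(a,b) for i,a in enumerate(C) for b in C[:i] if sum(u!=v for u,v in zip(a,b))==1]
def fixlines(th): return boxl(0,14,-21,93,0,14)+boxl(-124,0,-14,0,0,14)+[(handle(th,13),handle(th,105))]
scrl=boxl(-50,-26,-63,63,0,20)+boxl(-26,50,-63,63,0,11)
def overlay(c,f,items,crop,s):
    im=np.array(c['pixels'])[:,:,::-1]
    im=cv2.resize(im[crop[1]:crop[3],crop[0]:crop[2]],None,fx=s,fy=s,interpolation=cv2.INTER_CUBIC)
    for p,L,col in items:
        for a,b in L:
            q=[tuple(int(round(v)) for v in (proj(c,T(p,e))+.5-np.array(crop[:2]))*s-.5) for e in(a,b)]
            cv2.line(im,q[0],q[1],col,1,cv2.LINE_AA)
    cv2.imwrite('pics/'+f,im)
E
python3 - <<'E'
from fit import *
import pickle
D=pickle.load(open('d0.pkl','rb')); t=D['top']; s=D['scene']
tp=lambda u,v:(np.array([u,v])+.5)/5.3-.5+[250,165]
sp=lambda u,v:(np.array([u,v])+.5)/6-.5+[255,145]
F=[(t,tp(147,112),[14,93,14]),(t,tp(150,136),[0,93,14]),(t,tp(356,73),[14,-21,14]),(t,tp(367,330),[-124,0,14]),(t,tp(397,325),[-124,-14,14]),
(s,sp(100,360),[0,93,14]),(s,sp(130,362),[0,93,14]) ,(s,sp(420,340),[-124,-14,14])]
F=[f for i,f in enumerate(F) if i not in(5,6,7)]
def r(p): return np.concatenate([proj(c,T(p,P))-q for c,q,P in F])
o=least_squares(r,[600,-200,0.1]); p=o.x; print('fix',p,r(p).round(1))
r2=lambda x: np.concatenate([proj(t,T(p,handle(x[0],105)))-tp(714,198), proj(s,T(p,handle(x[0],105)))-sp(500,85)])
for th in (0,.05,.1,.15,.2,.25,.3): print(th,r2([th]).round(1))
S=[(t,tp(38,262),[50,63,11]),(t,tp(265,215),[50,-63,11]),(t,tp(65,402),[-26,63,15]),(t,tp(297,356),[-26,-63,15]),(t,tp(77,441),[-50,63,15])]
def r3(q): return np.concatenate([proj(c,T(q,P))-u for c,u,P in S])
o=least_squares(r3,[500,-100,0.1]); q=o.x; print('scr',q,r3(q).round(1))
hw=q[:2]-p[:2]; a=-p[2]; print('scr in fix',np.cos(a)*hw[0]-np.sin(a)*hw[1],np.sin(a)*hw[0]+np.cos(a)*hw[1],q[2]-p[2])
it=[(p,fixlines(.1),(0,0,255)),(q,scrl,(0,255,0))]
overlay(t,'ot1.png',it,(250,165,400,265),5.3); overlay(s,'os1.png',it,(255,145,365,245),6)
pickle.dump((p,q),open('fit.pkl','wb'))
print('table edge',pt(t,250+497/5.3,165+100/5.3),pt(t,250+508/5.3,165+515/5.3))
E
```

```text
fix [ 5.64450731e+02 -2.00551548e+02  1.86156668e-01] [-0.1 -0.2  0.3  0.1 -0.3 -0.5  0.5  0.4 -0.3  0.3]
0 [-1.5 -0.1 -0.4  3.5]
0.05 [-0.8 -0.2 -0.1  2.3]
0.1 [-0.2 -0.3  0.1  1.1]
0.15 [ 0.3 -0.3  0.2 -0.1]
0.2 [ 0.7 -0.3  0.4 -1.2]
0.25 [ 1.  -0.3  0.5 -2.3]
0.3 [ 1.2 -0.3  0.6 -3.4]
scr [ 4.45056858e+02 -1.18634273e+02  1.87239564e-01] [-0.3 -0.5  0.6 -0.3 -0.  -0.1  0.3 -0.3 -0.6  1.1]
scr in fix -102.16956137145712 102.59979352484527 0.0010828961553722427
table edge [ 565.66539409 -300.01484137    0.        ] [ 343.02418828 -299.62838487    0.        ]
```

View pics/ot1.png

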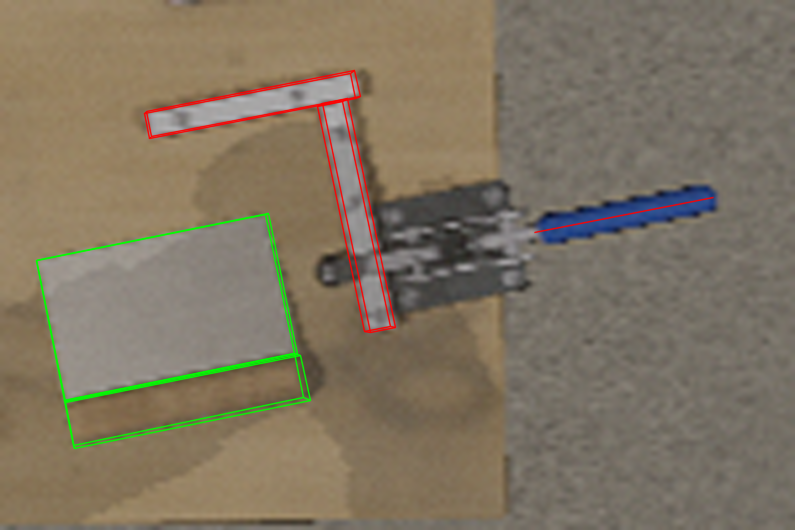

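View pics/os1.png

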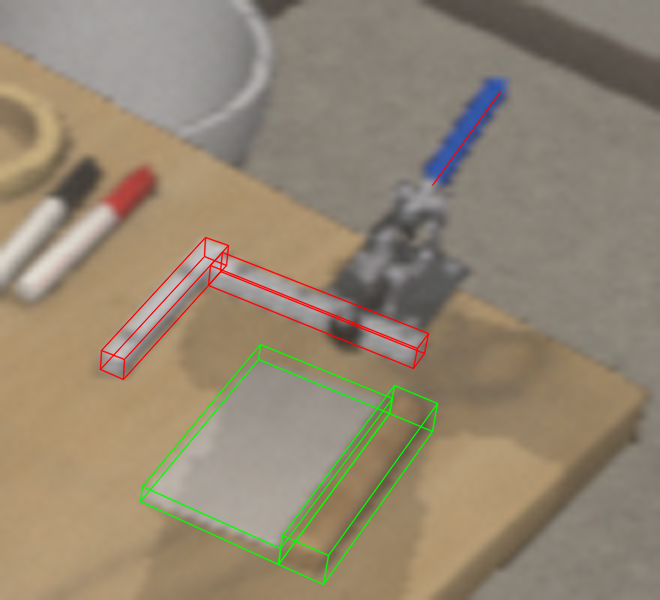

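```bash
cat > go.py <<'E'
# usage: go.py x y z yawoffset_deg(jaw axis rel. to fix x, mod 360) -> tool shift
import sys,pickle
from fit import *
p=pickle.load(open('fit.pkl','rb'))[0]
def info():
    s=get_state(); M=R.from_quat(s['eef_rot']).as_matrix(); t=s['tcp_pos']
    d=t[:2]-p[:2]; c,q=np.cos(p[2]),np.sin(p[2])
    print('clk %.2f fixpos'%s['clock'],np.array([c*d[0]+q*d[1],-q*d[0]+c*d[1],t[2]]).round(1),'jaw deg %.1f'%(np.degrees(np.arctan2(M[1,1],M[0,1])-p[2])%360),'F',(np.array([c*s['ft_force'][0]+q*s['ft_force'][1],-q*s['ft_force'][0]+c*s['ft_force'][1],s['ft_force'][2]])).round(1),'w %.1f'%s['gripper_width'], 'q',s['qpos'].round(2))
    return s,M,t
def go(x,y,z,a=None):
    s,M,t=info(); w=T(p,[x,y,z]); 
    print('target',[x,y,z],'shift',(M.T@(w-t)).round(1), '' if a is None else 'turn %.1f'%(-((a+np.degrees(p[2])-np.degrees(np.arctan2(M[1,1],M[0,1]))+180)%360-180)))
if __name__=='__main__':
    v=[float(k) for k in sys.argv[1:]]
    if v:
        for i in range(0,len(v)-3+1,4): go(*v[i:i+4])
    else: info()
E
python3 go.py -88 -149 170 180
```

```text
clk 0.15 fixpos [-496.9 -247.6  217.6] jaw deg 92.2 F [-0.9 -1.3  0.3] w 85.6 q [-1.06  0.26  0.11 -0.   -1.42 -0.28]
target [-88.0, -149.0, 170.0] shift [-412.3   83.1   47.7] turn -87.8
```

```bash
python3 -m crank '{"jaw":[1,1,1,1,1,1,1,1,1,1],"translation":[[-40,8,5],[-80,16,10],[-120,24,14],[-160,32,19],[-200,40,24],[-240,48,28],[-280,56,33],[-320,64,38],[-360,72,43],[-412,83,48]],"turn":[-8,-16,-24,-32,-40,-48,-56,-64,-72,-80]}' ; python3 go.py -88 -149 120 180
```

```text
clock: 1.15
tcp_pos: [503.0, -364.2, 169.7]
eef_rot: [0.726, -0.688, -0.001, -0.0]
ft_force: [-0.0, -1.0, 0.3]
gripper_width: 85.2
clk 1.15 fixpos [ -90.7 -149.5  169.7] jaw deg 172.4 F [-0.2 -0.9  0.3] w 85.2 q [-0.38  0.41  0.21 -0.   -1.37  0.43]
target [-88.0, -149.0, 120.0] shift [-0.7 -2.6 49.7] turn -7.6
```

```bash
python3 -m crank '{"jaw":[1,1,1,1],"translation":[[-0.7,-2.6,20],[-0.7,-2.6,50],[-0.7,-2.6,50],[-0.7,-2.6,50]],"turn":[-7.6,-7.6,-7.6,-7.6]}' ; python3 go.py -88 -149 50 180; python3 - <<'E'
from fit import *
import pickle
p,q=pickle.load(open('fit.pkl','rb'))
c=cam('wrist'); save(c,'w2.png',s=1.5)
for th in(0,.14): print([proj(c,T(p,handle(th,r))).round(0)*1.5 for r in(13,75,105)])
c=cam('scene'); save(c,'s2.png',(255,115,365,215),6)
E
```

```text
clock: 1.55
tcp_pos: [505.1, -363.5, 119.8]
eef_rot: [0.77, -0.638, -0.001, 0.0]
ft_force: [1.1, 0.6, 1.0]
gripper_width: 85.3
clk 1.55 fixpos [ -88.5 -149.2  119.8] jaw deg 180.0 F [1.2 0.4 1. ] w 85.3 q [-0.37  0.44  0.13 -0.   -1.26  0.56]
target [-88.0, -149.0, 50.0] shift [-0.1 -0.6 69.8] turn 0.0
[array([385.5, 412.5]), array([385.5, 306. ]), array([385.5, 247.5])]
[array([385.5, 414. ]), array([385.5, 315. ]), array([385.5, 258. ])]
```

View pics/w2.png

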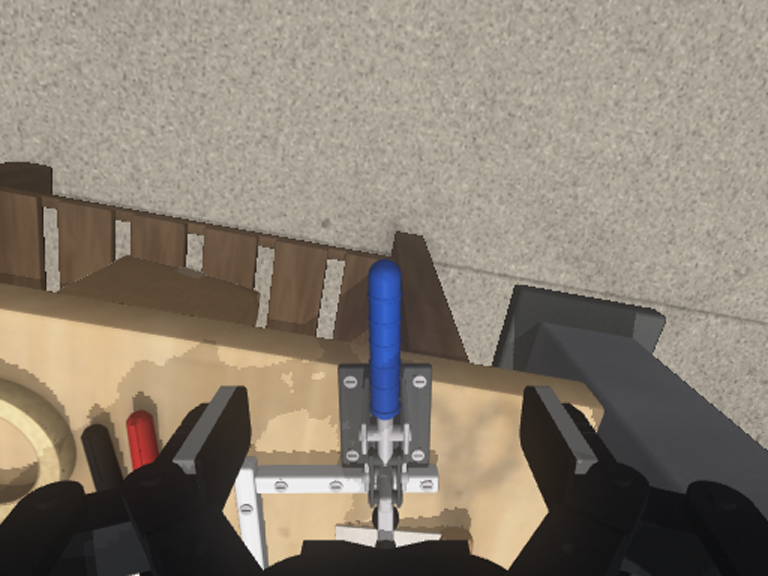

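View pics/s2.png

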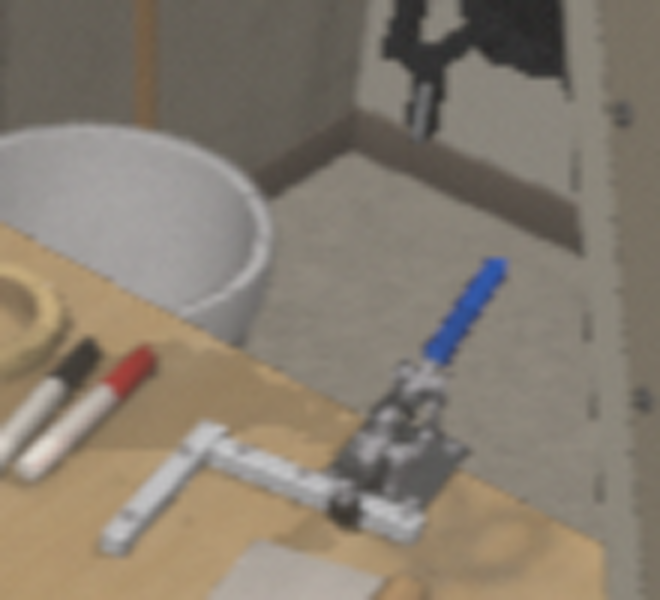

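The handle's centre line is at column 385, as predicted, with its tip at about (385,262). That gives a handle angle of about 0.14, and the jaws straddle it symmetrically. I'll descend and grip.

```bash
python3 -m crank '{"jaw":[1,1,1,-1,-1,-1,-1,-1,-1,-1],"translation":[[0,-0.6,30],[0,-0.6,60],[0,-0.6,60],[0,-0.6,60],[0,-0.6,60],[0,-0.6,60],[0,-0.6,60],[0,-0.6,60],[0,-0.6,60],[0,-0.6,60]],"turn":[0,0,0,0,0,0,0,0,0,0]}' 40; python3 go.py; python3 - <<'E'
from fit import *
import pickle
p,q=pickle.load(open('fit.pkl','rb'))
c=cam('wrist'); save(c,'w3.png',s=1.2)
import go
s,M,t=go.info()
a=.13
for th in np.linspace(.13,1.29,15):
    dy=-74-75*np.cos(th)-(-74-75*np.cos(a)); dz=75*(np.sin(th)-np.sin(a))
    w=T((0,0,p[2]),[0,dy,dz]); print(round(th,2),(M.T@w).round(1))
E
```

```text
clock: 2.65
tcp_pos: [506.8, -364.1, 61.7]
eef_rot: [0.77, -0.638, 0.001, -0.0]
ft_force: [0.5, 0.2, -0.4]
gripper_width: -0.1
clk 2.65 fixpos [ -87.  -150.    61.7] jaw deg 180.0 F [ 0.5  0.1 -0.4] w -0.1 q [-0.37  0.48  0.04 -0.   -1.13  0.56]
clk 2.70 fixpos [ -87.  -150.    61.7] jaw deg 180.0 F [-1.  -0.8 -0.1] w -0.2 q [-0.37  0.48  0.04 -0.   -1.13  0.56]
0.13 [0. 0. 0.]
0.21 [-1.1 -0.  -6.1]
0.3 [ -2.6  -0.  -12.1]
0.38 [ -4.7  -0.  -18. ]
0.46 [ -7.2  -0.  -23.7]
0.54 [-10.2  -0.  -29.1]
0.63 [-13.6  -0.  -34.3]
0.71 [-17.5  -0.  -39.2]
0.79 [-21.7  -0.1 -43.7]
0.88 [-26.3  -0.1 -47.9]
0.96 [-31.2  -0.1 -51.7]
1.04 [-36.5  -0.1 -55. ]
1.12 [-42.   -0.1 -57.9]
1.21 [-47.7  -0.1 -60.4]
1.29 [-53.6  -0.1 -62.4]
```

View pics/w3.png

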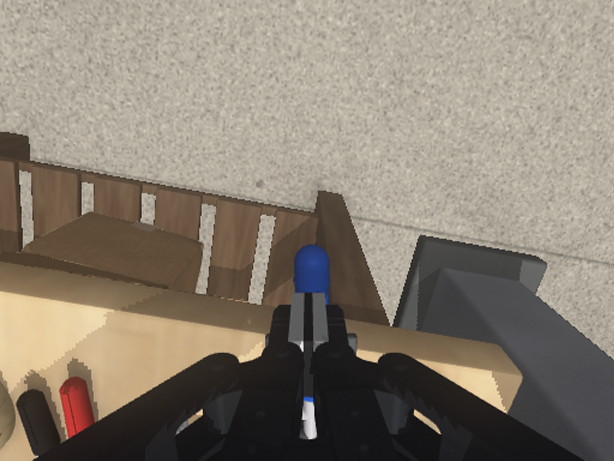

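```bash
python3 - <<'E'
from fit import *
import pickle
p,q=pickle.load(open('fit.pkl','rb'))
c=cam('scene'); save(c,'s4.png',(275,120,365,210),6.5)
c2=cam('wrist'); print([(th,proj(c2,T(p,handle(th,105))).round(0)*1.2) for th in (0,.1,.2,-.1)])
print(proj(c,T(p,handle(0,105))),proj(c,T(p,handle(.14,105))))
E
```

```text
[(0, array([312. , 229.2])), (0.1, array([313.2, 237.6])), (0.2, array([313.2, 249.6])), (-0.1, array([312. , 223.2]))]
[337.53891438 162.26472692] [338.12625401 158.88913747]
```

View pics/s4.png

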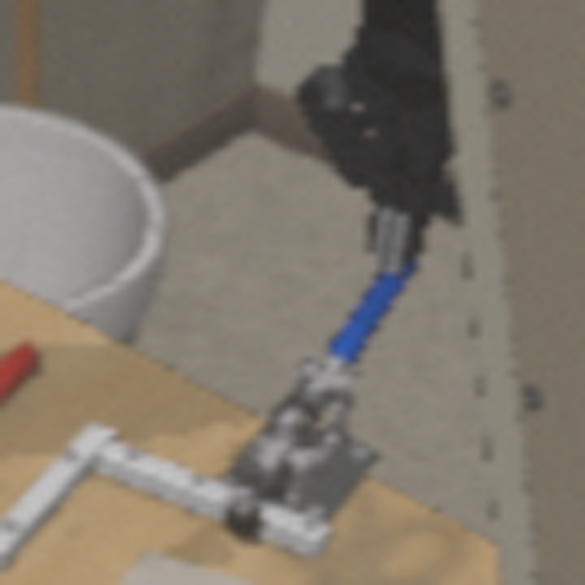

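```bash
python3 - <<'E'
from fit import *
import pickle
p,q=pickle.load(open('fit.pkl','rb'))
c=cam('scene'); w=cam('wrist'); f=lambda P:((proj(c,T(p,P))-[275,120])*6.5).round(0); g=lambda P:(proj(w,T(p,P))*1.2).round(0)
for z in(35,43,50,62,80,100): print(z,f([-87,-150,z]),g([-87,-150,z]))
for th in (0,.1,.2):
  for r in (13,75,105): print(th,r,f(handle(th,r)),g(handle(th,r)))
save(w,'w4.png',(190,180,320,384),2.9)
E
```

```text
35 [379. 324.] [310. 273.]
43 [381. 312.] [310. 280.]
50 [383. 301.] [310. 286.]
62 [387. 282.] [310. 298.]
80 [392. 253.] [310. 319.]
100 [399. 221.] [311. 348.]
0 13 [335. 362.] [312. 391.]
0 75 [384. 302.] [312. 288.]
0 105 [407. 275.] [312. 229.]
0.1 13 [336. 360.] [312. 393.]
0.1 75 [386. 291.] [312. 296.]
0.1 105 [409. 259.] [313. 238.]
0.2 13 [336. 358.] [312. 395.]
0.2 75 [387. 280.] [312. 306.]
0.2 105 [411. 244.] [313. 250.]
```

View pics/w4.png

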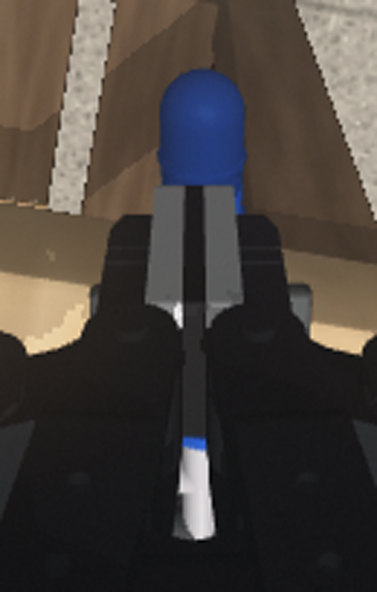

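```bash
python3 - <<'E'
from fit import *
import pickle
p,q=pickle.load(open('fit.pkl','rb'))
c=cam('scene'); w=cam('wrist')
f=lambda P:((proj(c,T(p,P))-[255,115])*6).round(0)
for z in(90,100,110,120,130): print('s2 near',z,f([-88-43,-149,z]),'far',f([-88+43,-149,z]))
g=lambda P:((proj(w,T(p,P))-[190,180])*2.9).round(0)
for z in(43,50,60,70,80): print('w4',z,g([-87-8,-161,z]),g([-87+8,-161,z]),g([-87,-139,z]))
save(w,'w5.png',s=1.5)
E
python3 -m crank '{"jaw":[-1,-1],"translation":[[0,0,0],[0,0,0]],"turn":[0,0]}'; python3 -c "
from cell import get_state;s=get_state();print(s['joint_torque'],s['wrist_torque'])"
```

```text
s2 near 90 [559. 275.] far [415. 226.]
s2 near 100 [563. 260.] far [417. 211.]
s2 near 110 [566. 244.] far [420. 196.]
s2 near 120 [570. 229.] far [422. 181.]
s2 near 130 [573. 213.] far [425. 165.]
w4 43 [237. 105.] [159. 105.] [198. 201.]
w4 50 [239. 119.] [158. 119.] [198. 218.]
w4 60 [241. 140.] [156. 140.] [199. 243.]
w4 70 [244. 164.] [154. 164.] [199. 272.]
w4 80 [247. 191.] [151. 191.] [199. 304.]
clock: 3.2
tcp_pos: [506.7, -364.1, 61.6]
eef_rot: [0.77, -0.638, 0.001, -0.0]
ft_force: [0.4, -0.2, -0.6]
gripper_width: -0.4
[ 1.65310426e-03 -4.90784526e+01  2.17298591e+01  4.89853263e+00
  2.90513664e-03 -2.39468370e-06] [ 0.02678911 -0.00695281  0.03711575]
```

The closed fingertips appear at z of about 72-78: row 268 in the scene crop, row 185 in the wrist crop. The reported TCP is z=62, so the fingers closed just above the handle, untouched at about 0.14. The tips sit roughly 30 mm higher than the stated geometry implies, so I'll open, go 30 mm lower and grip again, watching force.

```bash
python3 -m crank '{"jaw":[1,1,1,1,1,1,1,1,1,1],"translation":[[0,0,0],[0,0,0],[0,0,0],[0,0,0],[0,0,0],[0,0,0],[0,1,8],[0,1,16],[0,1,24],[0,1,30]],"turn":[0,0,0,0,0,0,0,0,0,0]}' 40; python3 - <<'E'
from fit import *
import go
go.info()
c=cam('scene'); save(c,'s6.png',(275,120,365,210),6.5)
c=cam('wrist'); save(c,'w6.png',s=1.2)
E
```

```text
clock: 4.2
tcp_pos: [505.2, -364.0, 30.2]
eef_rot: [0.77, -0.638, -0.0, -0.0]
ft_force: [0.3, -1.4, 0.1]
gripper_width: 85.7
clk 4.20 fixpos [ -88.5 -149.7   30.2] jaw deg 180.0 F [ 0.  -1.5  0.1] w 85.7 q [-0.37  0.51 -0.   -0.   -1.06  0.56]
```

View pics/s6.png

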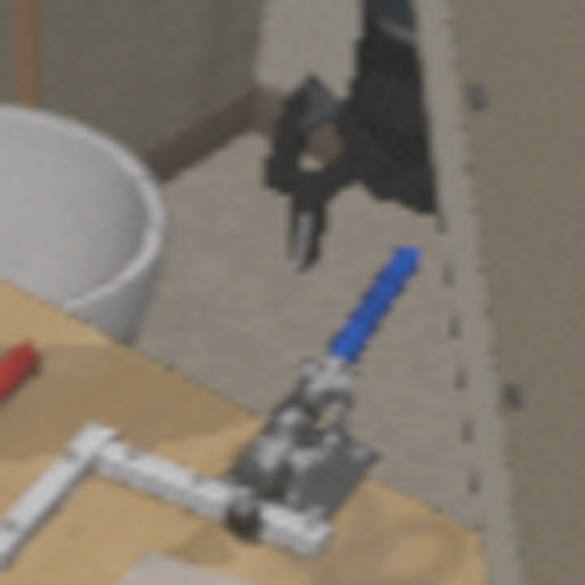

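View pics/w6.png

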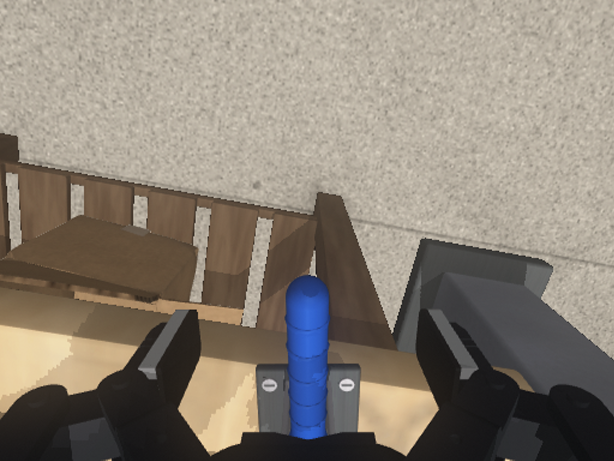

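```bash
python3 - <<'E'
from fit import *
import pickle
p,q=pickle.load(open('fit.pkl','rb'))
c=cam('scene'); w=cam('wrist')
f=lambda P:((proj(c,T(p,P))-[275,120])*6.5).round(0); g=lambda P:(proj(w,T(p,P))*1.2).round(0)
for z in(30,40,50,60,70,80):
  print(z,'far tip',f([-88+45,-150,z]),g([-88+43,-161,z]),'near',g([-88-43,-161,z]))
for th in (.1,.14,.2): print(th,f(handle(th,105)),g(handle(th,105)))
E
```

```text
30 far tip [301. 304.] [214. 274.] near [405. 274.]
40 far tip [303. 289.] [209. 284.] near [411. 284.]
50 far tip [306. 274.] [202. 295.] near [417. 295.]
60 far tip [308. 258.] [195. 308.] near [424. 308.]
70 far tip [311. 242.] [188. 322.] near [433. 322.]
80 far tip [314. 227.] [178. 339.] near [442. 339.]
0.1 [409. 259.] [310. 266.]
0.14 [410. 253.] [310. 272.]
0.2 [411. 244.] [310. 282.]
```

Open tips are now at about z=57, and closing swings them to about 44, so the pads will enclose the handle at z of about 61. Gripping.

```bash
python3 -m crank '{"jaw":[-1,-1,-1,-1,-1,-1,-1],"translation":[[0,-0.3,1],[0,-0.3,1],[0,-0.3,1],[0,-0.3,1],[0,-0.3,1],[0,-0.3,1],[0,-0.3,1]],"turn":[0,0,0,0,0,0,0]}' 40; python3 go.py
```

```text
clock: 5.1
tcp_pos: [505.4, -364.5, 30.5]
eef_rot: [0.77, -0.638, 0.0, 0.0]
ft_force: [-2.8, -1.6, 1.6]
gripper_width: 13.9
clk 5.10 fixpos [ -88.3 -150.2   30.5] jaw deg 180.0 F [-3.  -1.   1.6] w 13.9 q [-0.37  0.51 -0.    0.   -1.06  0.56]
```

Gripped: width is 13.9 mm. Now I'll follow the arc up.

```bash
python3 -m crank '{"jaw":[-1,-1,-1,-1,-1,-1,-1,-1],"translation":[[-1.1,0,-6.1],[-2.6,0,-12.1],[-4.7,0,-18],[-7.2,0,-23.7],[-10.2,0,-29.1],[-13.6,0,-34.3],[-17.5,0,-39.2],[-21.7,0,-43.7]],"turn":[0,0,0,0,0,0,0,0]}'; python3 - <<'E'
from fit import *
import go
go.info()
c=cam('scene'); save(c,'s7.png',(275,100,365,190),6.5)
E
```

```text
clock: 5.9
tcp_pos: [501.1, -342.5, 74.0]
eef_rot: [0.77, -0.638, -0.0, 0.0]
ft_force: [0.8, 0.7, -11.1]
gripper_width: 14.0
clk 5.90 fixpos [ -88.6 -127.7   74. ] jaw deg 180.0 F [  0.9   0.5 -11.1] w 14.0 q [-0.34  0.44  0.01  0.   -1.14  0.53]
```

View pics/s7.png

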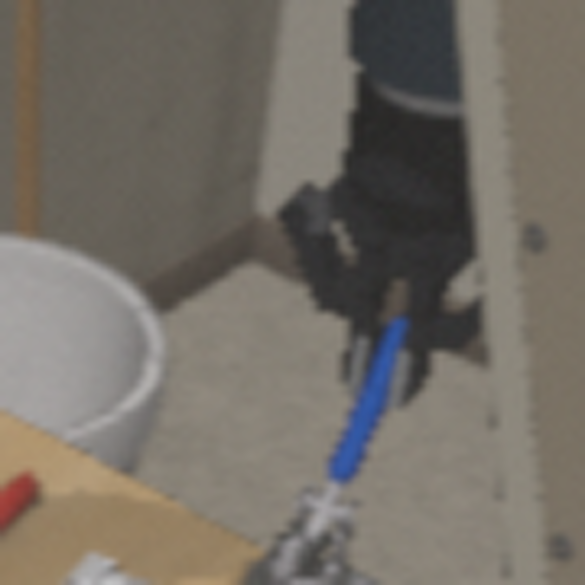

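```bash
python3 -m crank '{"jaw":[-1,-1,-1,-1,-1,-1,-1,-1,-1],"translation":[[-4.6,0,-4.2],[-9.5,0,-8],[-14.8,0,-11.3],[-20.3,0,-14.2],[-26,0,-16.7],[-29,0,-17.8],[-33,0,-18.5],[-36,0,-18.5],[-36,0,-18.5]],"turn":[0,0,0,0,0,0,0,0,0]}'; python3 - <<'E'
from fit import *
import go
go.info()
c=cam('scene'); save(c,'s8.png',(275,90,365,180),6.5)
E
```

```text
clock: 6.85
tcp_pos: [494.4, -307.0, 94.5]
eef_rot: [0.77, -0.638, 0.0, 0.0]
ft_force: [-3.4, -2.2, -1.3]
gripper_width: 13.4
clk 6.85 fixpos [-88.5 -91.6  94.5] jaw deg 180.1 F [-3.8 -1.5 -1.3] w 13.4 q [-0.29  0.38 -0.03  0.   -1.15  0.47]
```

View pics/s8.png

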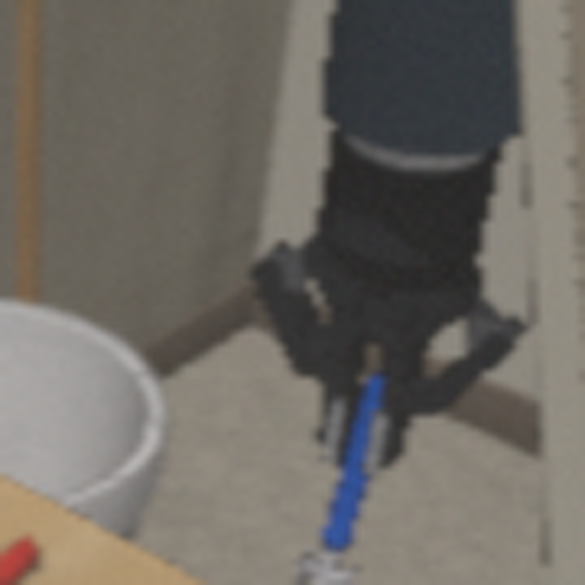

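```bash
python3 - <<'E'
from fit import *
import pickle
p,q=pickle.load(open('fit.pkl','rb'))
c=cam('scene')
f=lambda P:((proj(c,T(p,P))-[275,90])*6.5).round(0)
for th in (.9,1,1.1,1.2,1.25,1.3): print(th,f(handle(th,13)),f(handle(th,105)))
E
```

```text
0.9 [334. 546.] [402. 372.]
1 [333. 546.] [398. 369.]
1.1 [333. 546.] [392. 369.]
1.2 [332. 546.] [386. 370.]
1.25 [331. 547.] [382. 372.]
1.3 [331. 547.] [379. 374.]
```

The handle line runs from (338,548) to (378,377), matching the model at 1.25, so it is fully up. I'll release and rise.

```bash
python3 -m crank '{"jaw":[1,1,1,1,1,1,1,1,1,1],"translation":[[0,0,0],[0,0,0],[0,0,0],[0,0,0],[0,0,0],[0,0,0],[0,0,0],[0,0,-30],[0,0,-60],[0,0,-75]],"turn":[0,0,0,0,0,0,0,0,0,0]}'; python3 - <<'E'
from fit import *
import go
go.info()
c=cam('scene'); save(c,'s9.png',(255,90,365,190),6)
c=cam('top'); save(c,'t9.png',(250,165,400,265),5.3)
E
```

```text
clock: 7.95
tcp_pos: [495.4, -307.7, 172.4]
eef_rot: [0.77, -0.638, 0.002, -0.0]
ft_force: [-0.8, 0.1, -0.3]
gripper_width: 85.4
clk 7.95 fixpos [-87.7 -92.5 172.4] jaw deg 180.1 F [-0.7  0.2 -0.3] w 85.4 q [-0.29  0.33  0.1   0.   -1.33  0.47]
```

View pics/s9.png

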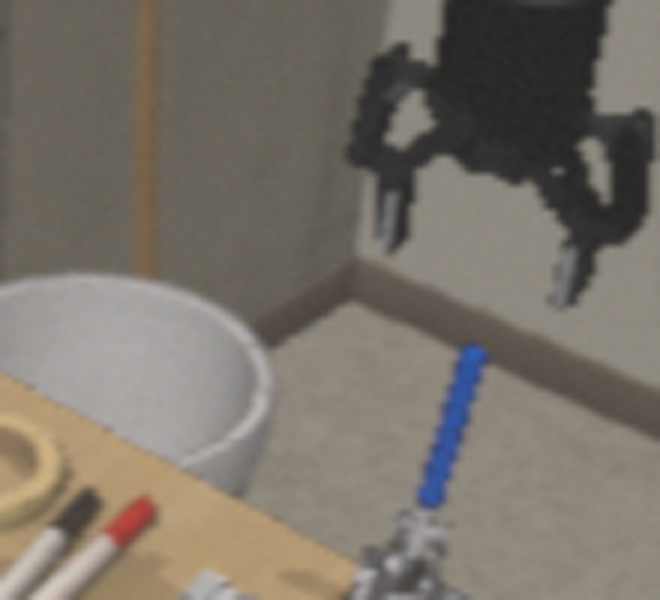

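View pics/t9.png

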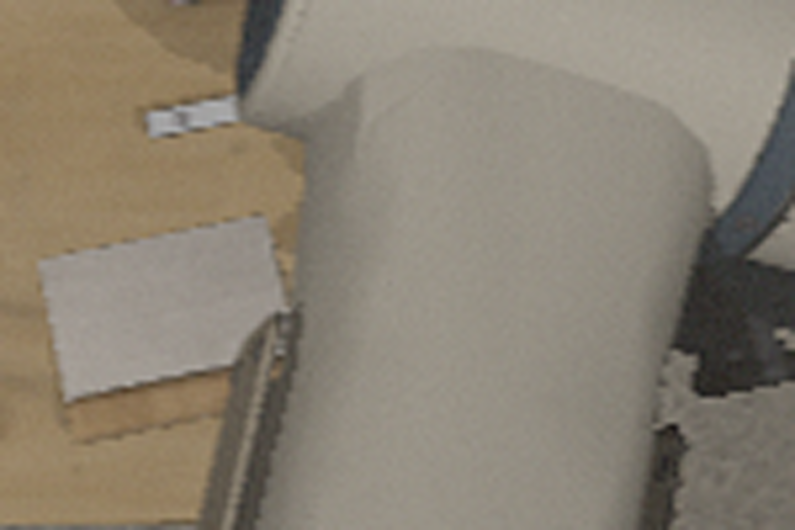

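```bash
python3 go.py -185 103 130 90
```

```text
clk 8.05 fixpos [-87.3 -92.6 172.3] jaw deg 180.1 F [ 0.4  0.6 -1.1] w 85.4 q [-0.29  0.33  0.1   0.   -1.33  0.47]
target [-185.0, 103.0, 130.0] shift [-195.8   97.7   41.1] turn 90.1
```

```bash
python3 -m crank '{"jaw":[1,1,1,1,1,1,1,1,1,1],"translation":[[-20,10,0],[-40,20,0],[-60,30,0],[-85,40,0],[-110,55,5],[-135,67,10],[-160,80,20],[-180,90,30],[-195.8,97.7,41],[-195.8,97.7,41]],"turn":[8,16,24,32,40,48,56,64,72,80]}'; python3 go.py -180 103 20 90
```

```text
clock: 9.05
tcp_pos: [360.7, -132.2, 128.0]
eef_rot: [-0.178, 0.984, -0.001, 0.0]
ft_force: [0.3, -0.4, 0.7]
gripper_width: 85.4
clk 9.05 fixpos [-187.6  104.9  128. ] jaw deg 99.8 F [ 0.2 -0.4  0.7] w 85.4 q [ 0.06 -0.03 -0.45  0.   -1.14 -1.28]
target [-180.0, 103.0, 20.0] shift [ -7.1  -2.9 108. ] turn 9.8
```

```bash
python3 -m crank '{"jaw":[1,1,1,1,1],"translation":[[-7,-3,25],[-7,-3,55],[-7,-3,85],[-7,-3,108],[-7,-3,108]],"turn":[7,9.8,9.8,9.8,9.8]}'; python3 - <<'E'
from fit import *
import go,pickle
go.info()
c=cam('scene'); save(c,'s10.png',(230,160,350,260),6)
c2=cam('wrist'); save(c2,'w10.png',s=1.4)
p,q=pickle.load(open('fit.pkl','rb'))
s,M,t=go.info()
for z in(20,30,40,50):
    for d in(-43,43): 
        P=t+M@[0,d,0]; P[2]=z; print(z,d,((proj(c,P)-[230,160])*6).round(0))
print([((proj(c,T(q,P))-[230,160])*6).round() for P in ([-50,63,20],[-50,-63,20],[-50,63,0])])
E
```

```text
clock: 9.55
tcp_pos: [364.9, -132.6, 16.9]
eef_rot: [-0.092, 0.996, -0.0, -0.003]
ft_force: [-0.5, 0.5, 0.4]
gripper_width: 85.5
clk 9.55 fixpos [-183.6  103.7   16.9] jaw deg 89.9 F [-0.4  0.6  0.4] w 85.5 q [ 0.06  0.13 -0.62  0.   -0.83 -1.45]
clk 9.65 fixpos [-180.5  102.9   20. ] jaw deg 90.0 F [-0.2  0.5  0.5] w 85.6 q [ 0.06  0.12 -0.62  0.   -0.83 -1.45]
20 -43 [621. 355.]
20 43 [548. 462.]
30 -43 [624. 340.]
30 43 [551. 447.]
40 -43 [627. 326.]
40 43 [554. 432.]
50 -43 [631. 311.]
50 43 [557. 417.]
[array([475., 463.]), array([585., 310.]), array([470., 492.])]
```

View pics/s10.png

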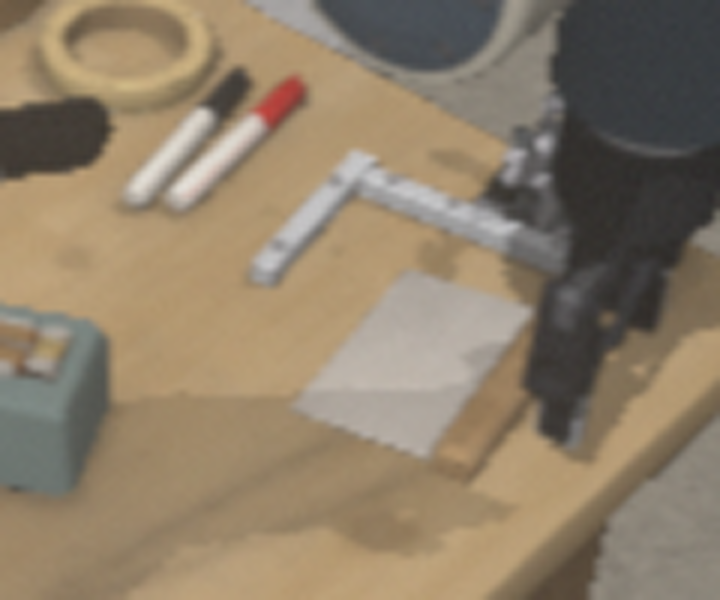

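View pics/w10.png

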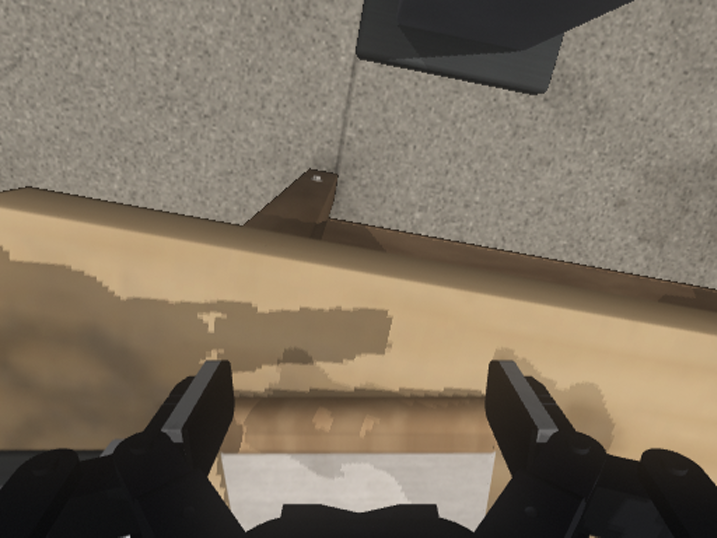

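```bash
python3 - <<'E'
from fit import *
import go,pickle
c=cam('scene'); c2=cam('wrist')
p,q=pickle.load(open('fit.pkl','rb'))
s,M,t=go.info()
for z in(0,10,20,30,40,50):
    for e in(-11,11):
        P=T(p,[-180.5+e,103+43,z]);P2=T(p,[-180.5+e,103-43,z]); print(z,e,((proj(c,P)-[230,160])*6).round(0),(proj(c2,P)*1.4).round(),(proj(c2,P2)*1.4).round())
print([(proj(c2,T(q,P))*1.4).round() for P in ([-50,63,20],[-50,-63,20],[-26,63,20],[-50,63,0])])
E
python3 - <<'E'
import cv2
im=cv2.imread('pics/s10.png');cv2.imwrite('pics/s10b.png',cv2.resize(im[220:500,420:720],None,fx=2,fy=2))
E
```

```text
clk 9.75 fixpos [-179.2  102.7   21. ] jaw deg 90.0 F [ 0.4 -0.7 -0.4] w 85.1 q [ 0.06  0.12 -0.62  0.   -0.83 -1.45]
0 -11 [563. 500.] [462. 296.] [260. 296.]
0 11 [521. 481.] [458. 342.] [264. 342.]
10 -11 [566. 486.] [467. 305.] [255. 305.]
10 11 [524. 467.] [463. 353.] [259. 353.]
20 -11 [569. 471.] [473. 315.] [249. 315.]
20 11 [527. 452.] [469. 365.] [254. 365.]
30 -11 [572. 457.] [480. 326.] [243. 326.]
30 11 [529. 438.] [475. 379.] [248. 379.]
40 -11 [576. 442.] [487. 339.] [235. 339.]
40 11 [532. 423.] [482. 395.] [241. 394.]
50 -11 [579. 427.] [496. 354.] [227. 353.]
50 11 [535. 408.] [489. 412.] [233. 412.]
[array([513., 402.]), array([207., 402.]), array([507., 450.]), array([498., 376.])]
```

View pics/s10b.png

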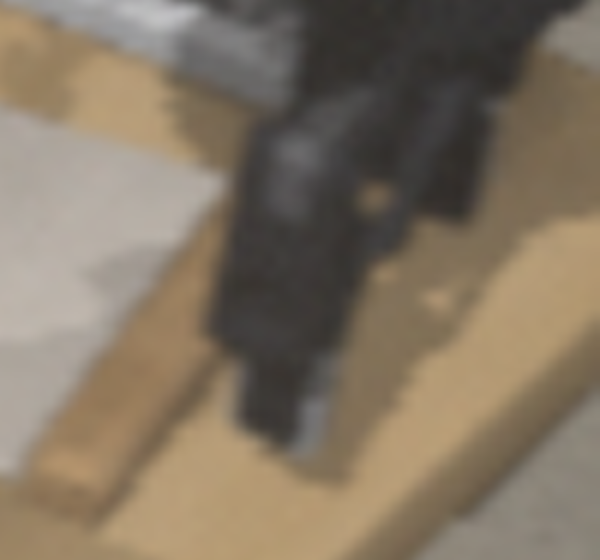

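The wrist and scene views together put the open tips at about z=47 for reading 20. I'll lower by 38 behind the wooden grip.

```bash
python3 -m crank '{"jaw":[1,1,1,1,1],"translation":[[0,0,12],[0,0,24],[0,0,32],[0,0,38],[0,0,38]],"turn":[0,0,0,0,0]}'; python3 - <<'E'
from fit import *
import go,pickle
go.info()
c=cam('scene'); save(c,'s11.png',(290,190,350,240),12)
c2=cam('wrist'); save(c2,'w11.png',s=1.4)
E
```

```text
clock: 10.25
tcp_pos: [369.3, -132.9, -17.1]
eef_rot: [-0.093, 0.996, -0.001, 0.001]
ft_force: [-0.4, 0.9, 0.1]
gripper_width: 85.4
clk 10.25 fixpos [-179.3  102.6  -17.1] jaw deg 90.0 F [-0.2  1.   0.1] w 85.4 q [ 0.06  0.19 -0.67  0.   -0.71 -1.45]
```

View pics/s11.png

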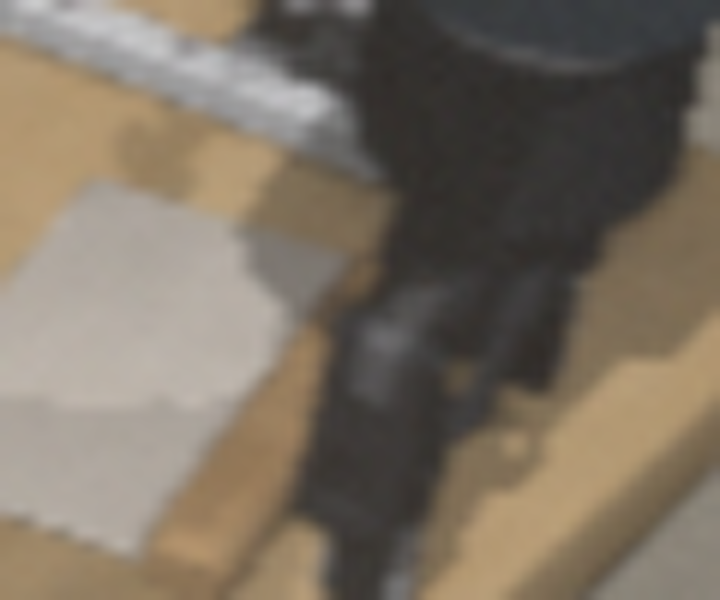

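View pics/w11.png

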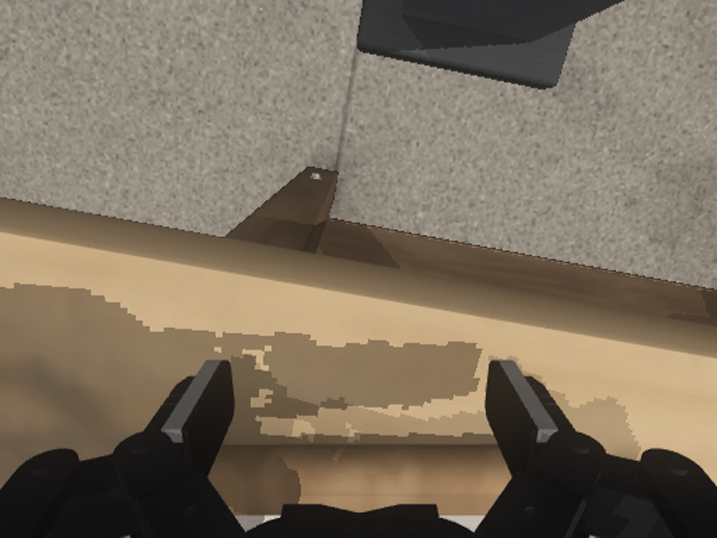

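No contact with the table, so I'll push forward (tool −x) slowly, short of the bar first.

```bash
python3 -m crank '{"jaw":[1,1,1,1,1,1,1,1,1,1],"translation":[[-6,0,0],[-12,0,0],[-18,0,0],[-24,0,0],[-30,0,0],[-36,0,0],[-42,0,0],[-48,0,0],[-54,0,0],[-58,0,0]],"turn":[0,0,0,0,0,0,0,0,0,0]}'; python3 - <<'E'
from fit import *
import go,pickle
go.info()
c=cam('scene'); save(c,'s12.png',(260,165,350,240),8)
E
```

```text
clock: 11.35
tcp_pos: [427.5, -122.1, -16.4]
eef_rot: [-0.093, 0.996, -0.001, 0.002]
ft_force: [-3.7, -1.2, 2.6]
gripper_width: 85.3
clk 11.35 fixpos [-120.   102.5  -16.4] jaw deg 90.0 F [-3.9 -0.5  2.6] w 85.3 q [ 0.08  0.27 -0.54  0.   -0.75 -1.47]
```

View pics/s12.png

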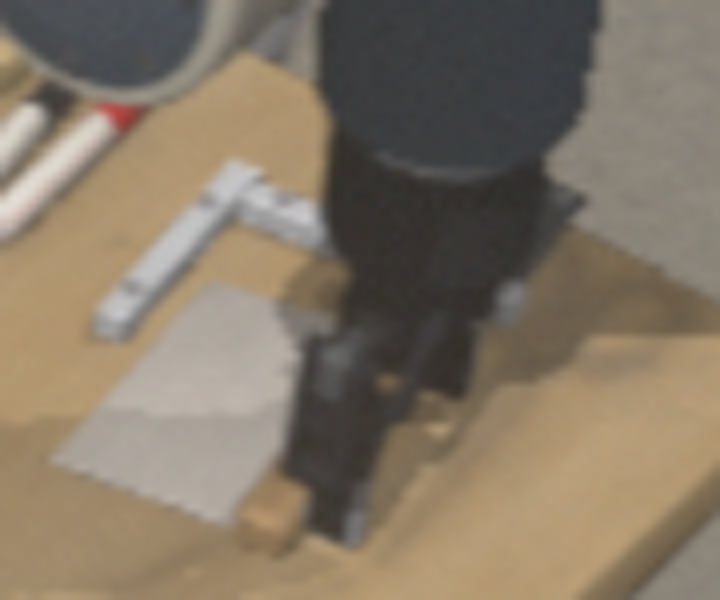

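```bash
python3 -m crank '{"jaw":[1,1,1],"translation":[[-3,0,0],[-6,0,0],[-8,0,0]],"turn":[0,0,0]}'; python3 - <<'E'
from fit import *
import go,pickle
go.info()
c=cam('scene'); save(c,'s13.png',(260,165,350,240),8)
p=pickle.load(open('fit.pkl','rb'))[0]
f=lambda P:((proj(c,T(p,P))-[260,165]+.5)*8).round(0)
for x in(-20,-10,0):
  print(x,'blade far left (y 166)',f([x,165.6,3]),'right y39.6',f([x,39.6,3]))
E
```

```text
clock: 11.7
tcp_pos: [436.6, -120.4, -16.4]
eef_rot: [-0.093, 0.996, -0.001, 0.003]
ft_force: [-0.8, -0.6, 0.7]
gripper_width: 85.4
clk 11.70 fixpos [-110.8  102.5  -16.4] jaw deg 90.0 F [-0.9 -0.4  0.7] w 85.4 q [ 0.08  0.28 -0.52  0.   -0.76 -1.47]
-20 blade far left (y 166) [ 74. 469.] right y39.6 [235. 285.]
-10 blade far left (y 166) [ 51. 459.] right y39.6 [213. 276.]
0 blade far left (y 166) [ 28. 449.] right y39.6 [191. 267.]
```

View pics/s13.png

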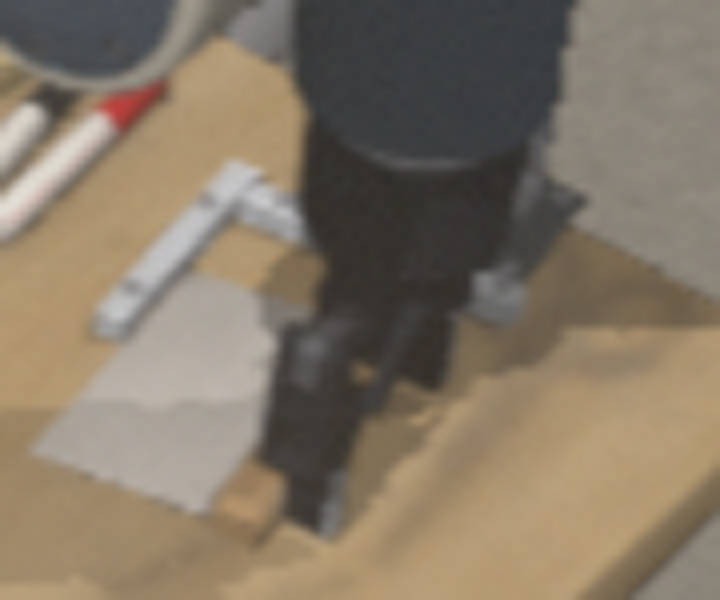

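The blade corners at about (35,452) and (195,275) are 2–3 mm short of the bar. I'll nudge forward.

```bash
python3 -m crank '{"jaw":[1,1,1],"translation":[[-1,0,0],[-2,0,0],[-3,0,0]],"turn":[0,0,0]}'|grep -E "force"; python3 go.py;  python3 -m crank '{"jaw":[1,1],"translation":[[-1.5,0,0],[-2,0,0]],"turn":[0,0]}'|grep force; python3 go.py
```

```text
ft_force: [-9.5, -2.3, 8.7]
clk 12.05 fixpos [-110.5  102.5  -16.7] jaw deg 90.0 F [-9.7 -0.5  8.7] w 85.8 q [ 0.08  0.29 -0.52  0.   -0.76 -1.47]
ft_force: [-7.2, -1.9, 6.9]
clk 12.25 fixpos [-110.8  102.5  -17. ] jaw deg 90.0 F [-7.4 -0.6  6.9] w 85.6 q [ 0.08  0.29 -0.52  0.   -0.77 -1.47]
```

Stopped against the bar: TCP x=-110.8, matching a home grip edge of -100 plus the 11 mm half pad. I'll back off, rise, turn 90° and go to the left end.

```bash
python3 -m crank '{"jaw":[1,1,0,0,0,0,0,0,0,0],"translation":[[10,0,0],[20,0,-10],[20,0,-50],[20,0,-90],[0,20,-100],[-20,50,-100],[-40,80,-100],[-60,93,-100],[-73,93,-100],[-73,93,-100]],"turn":[0,0,0,0,-8,-16,-24,-32,-40,-48]}'; python3 go.py -55 200 30 180;python3 - <<'E'
from fit import *
c=cam('top'); save(c,'t14.png',(200,140,350,250),5)
E
```

```text
clock: 13.25
tcp_pos: [493.1, -14.0, 82.4]
eef_rot: [-0.493, 0.87, -0.0, -0.002]
ft_force: [-0.6, 0.3, -0.2]
gripper_width: 42.5
clk 13.25 fixpos [-35.6 196.5  82.4] jaw deg 138.4 F [-0.6  0.4 -0.2] w 42.5 q [ 0.29  0.23 -0.28  0.   -1.06 -0.83]
target [-55.0, 200.0, 30.0] shift [10.1 16.8 52.5] turn -41.6
```

View pics/t14.png

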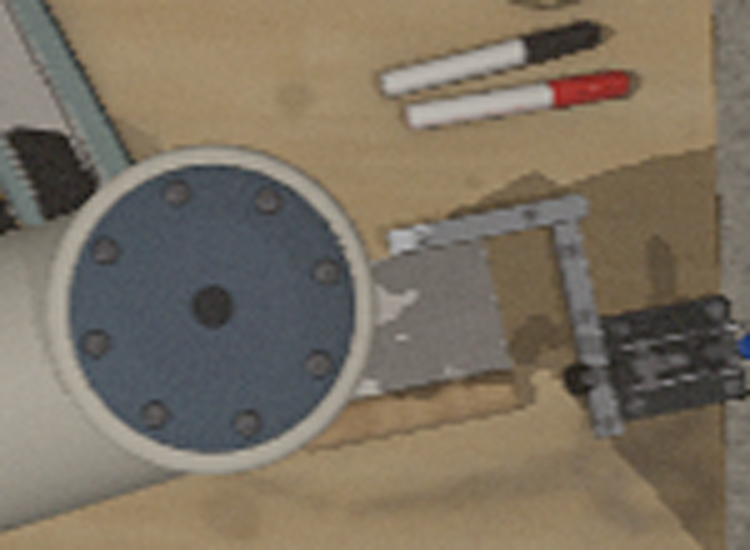

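```bash
python3 -m crank '{"jaw":[0,0,0,0,0,0,0,0,0],"translation":[[5,8,0],[10,17,0],[10,17,0],[10,17,10],[10,17,20],[10,17,35],[10,17,52],[10,17,70],[10,17,77]],"turn":[-8,-16,-24,-32,-41.6,-41.6,-41.6,-41.6,-41.6]}'; python3 - <<'E'
from fit import *
import go
go.info()
c=cam('scene'); save(c,'s15.png',(230,165,330,240),7.5)
c=cam('wrist'); save(c,'w15.png',s=1.2)
E
```

```text
clock: 14.2
tcp_pos: [471.0, -14.9, 4.0]
eef_rot: [0.771, -0.637, -0.001, 0.002]
ft_force: [-0.2, -0.3, 0.3]
gripper_width: 43.0
clk 14.20 fixpos [-57.4 199.8   4. ] jaw deg 180.2 F [-0.2 -0.2  0.3] w 43.0 q [ 0.3   0.29 -0.44  0.   -0.84 -0.11]
```

View pics/s15.png

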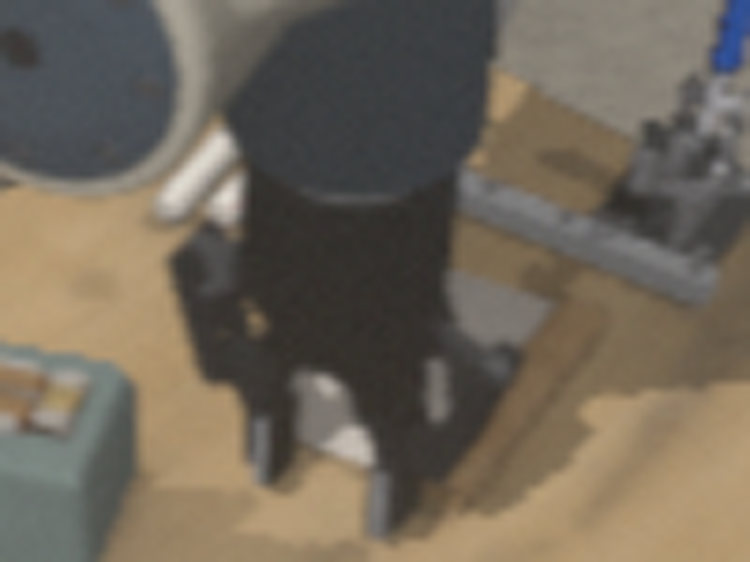

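View pics/w15.png

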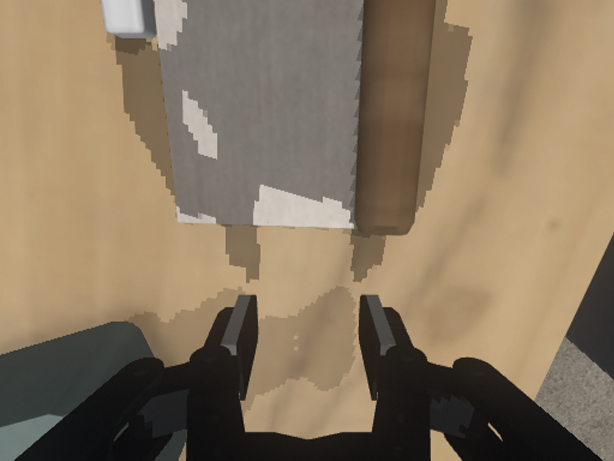

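The gripper is left of the scraper, its left end at row ~230 with the fingertips behind it at row ~296, correctly spread. I'll lower.

```bash
python3 -m crank '{"jaw":[0,0,0],"translation":[[0,2,8],[0,2,14],[0,2,14]],"turn":[0,0,0]}'; python3 - <<'E'
from fit import *
import go,pickle
p=pickle.load(open('fit.pkl','rb'))[0]
go.info()
c=cam('scene'); save(c,'s16.png',(250,205,310,250),12)
c2=cam('wrist'); save(c2,'w16.png',(150,180,360,384),2.9)
f=lambda P:((proj(c,T(p,P))-[250,205]+.5)*12).round(0)
g=lambda P:((proj(c2,T(p,P))-[150,180]+.5)*2.9).round(0)
for z in (0,10,20): print(z,[(f([x,188.8,z]),g([x,188.8,z])) for x in(-55-21.5,-55+21.5)])
E
```

```text
clock: 14.6
tcp_pos: [468.9, -15.4, -9.8]
eef_rot: [0.771, -0.637, -0.001, 0.003]
ft_force: [-0.1, 0.1, 0.7]
gripper_width: 42.7
clk 14.60 fixpos [-59.6 199.7  -9.8] jaw deg 180.2 F [-0.1  0.1  0.7] w 42.7 q [ 0.3   0.31 -0.46  0.   -0.81 -0.11]
0 [(array([381., 381.]), array([415., 168.])), (array([229., 310.]), array([171., 168.]))]
10 [(array([384., 352.]), array([422., 195.])), (array([230., 281.]), array([163., 195.]))]
20 [(array([386., 323.]), array([430., 226.])), (array([232., 252.]), array([153., 226.]))]
```

View pics/s16.png

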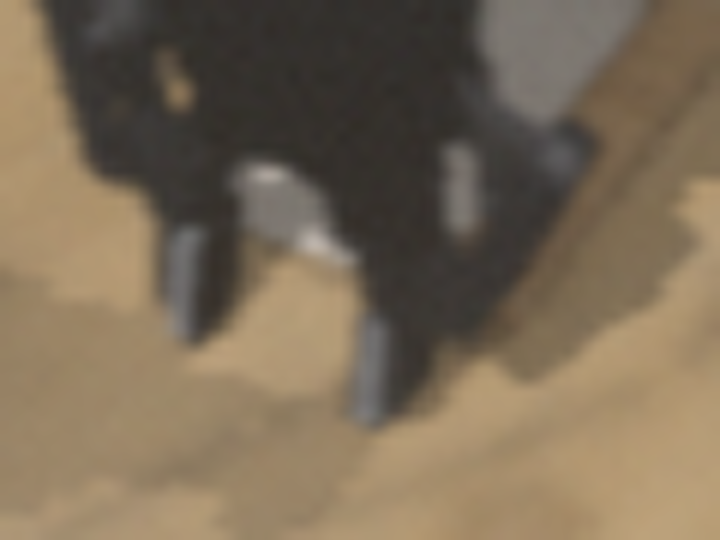

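View pics/w16.png

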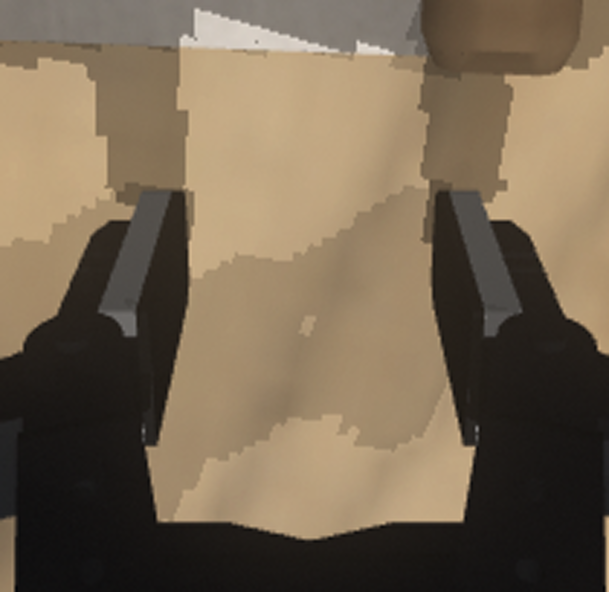

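Tip shadows meet the tips, so they are about 7 mm above the table. I'll push to the right (tool +x), stopping short of the side bar first.

```bash
python3 -m crank '{"jaw":[0,0,0,0,0,0,0,0,0,0],"translation":[[6,0,0],[12,0,0],[18,0,0],[23,0,0],[28,0,0],[33,0,0],[38,0,0],[43,0,0],[48,0,0],[53,0,0]],"turn":[0,0,0,0,0,0,0,0,0,0]}'|grep force; python3 - <<'E'
from fit import *
import go
go.info()
c=cam('scene'); save(c,'s17.png',(250,165,350,240),7.5)
c=cam('wrist'); save(c,'w17.png',s=1.2)
E
```

```text
ft_force: [-1.6, 1.4, 0.9]
clk 15.70 fixpos [-58.9 146.3  -9. ] jaw deg 180.3 F [-1.3  1.7  0.9] w 42.8 q [ 0.19  0.33 -0.43  0.   -0.82  0.  ]
```

View pics/s17.png

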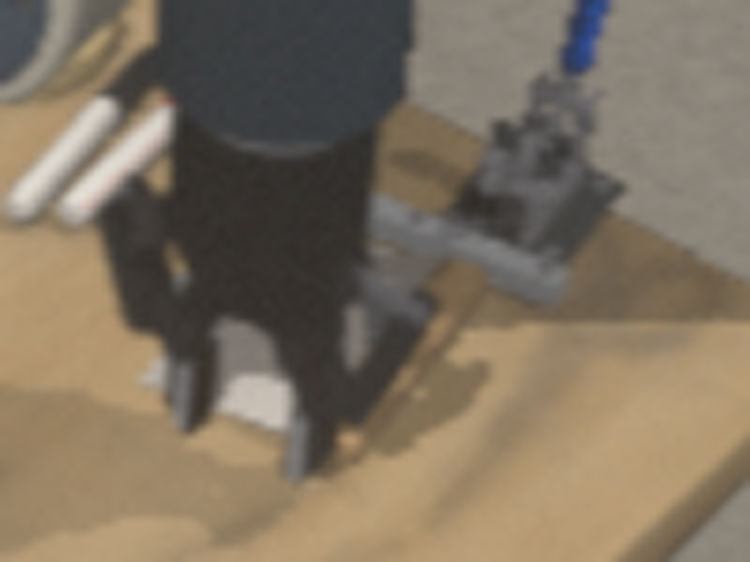

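View pics/w17.png

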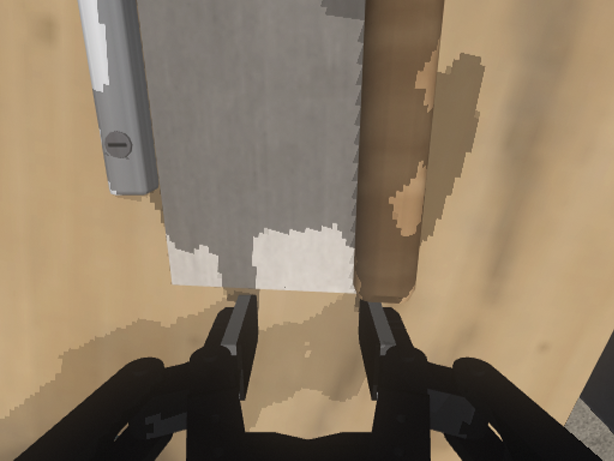

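The scraper slid square along the back bar, and its left end (row ~288) touches both fingers. On to the side bar.

```bash
python3 -m crank '{"jaw":[0,0,0,0],"translation":[[2,0,0],[4,0,0],[6,0,0],[8,0,0]],"turn":[0,0,0,0]}'|grep force; python3 go.py;  python3 -m crank '{"jaw":[0,0,0],"translation":[[1.5,0,0],[3,0,0],[4,0,0]],"turn":[0,0,0]}'|grep force; python3 go.py
```

```text
ft_force: [0.3, 0.4, 0.1]
clk 16.20 fixpos [-58.5 137.8  -9. ] jaw deg 180.3 F [0.4 0.3 0.1] w 42.9 q [ 0.17  0.33 -0.42  0.   -0.82  0.02]
ft_force: [-4.2, 19.0, 6.9]
clk 16.50 fixpos [-58.4 136.7  -9.2] jaw deg 180.1 F [-0.7 19.4  6.9] w 42.8 q [ 0.16  0.34 -0.41 -0.   -0.82  0.03]
```

Stopped against the side bar: TCP y=136.7 (expected 137), 19 N. I'll back off, lift and look.

```bash
python3 -m crank '{"jaw":[0,0,0,0,0,0,0,0,0],"translation":[[-6,0,0],[-12,0,0],[-20,0,-10],[-25,0,-40],[-30,10,-75],[-30,30,-110],[-30,50,-140],[-30,60,-160],[-30,60,-160]],"turn":[0,0,0,0,0,0,0,0,0]}'|grep force; python3 - <<'E'
from fit import *
import go,pickle
p=pickle.load(open('fit.pkl','rb'))[0]
go.info()
h=[T(p,[-50,63,0])[0],T(p,[-50,63,0])[1],p[2]]
it=[(p,fixlines(1.25),(0,0,255)),(h,scrl,(0,255,0))]
for n,cr,s in(('scene',(250,150,350,240),7),('wrist',(0,0,512,384),1.5),('top',(250,165,400,265),5.3)):
    c=cam(n); save(c,n[0]+'18.png',cr,s); overlay(c,n[0]+'18o.png',it,cr,s)
E
```

```text
ft_force: [0.6, 0.5, -0.2]
clk 17.40 fixpos [-116.9  165.8  155.1] jaw deg 180.1 F [ 0.7  0.4 -0.2] w 42.5 q [ 0.23  0.03 -0.32 -0.   -1.21 -0.04]
```

View pics/s18.png

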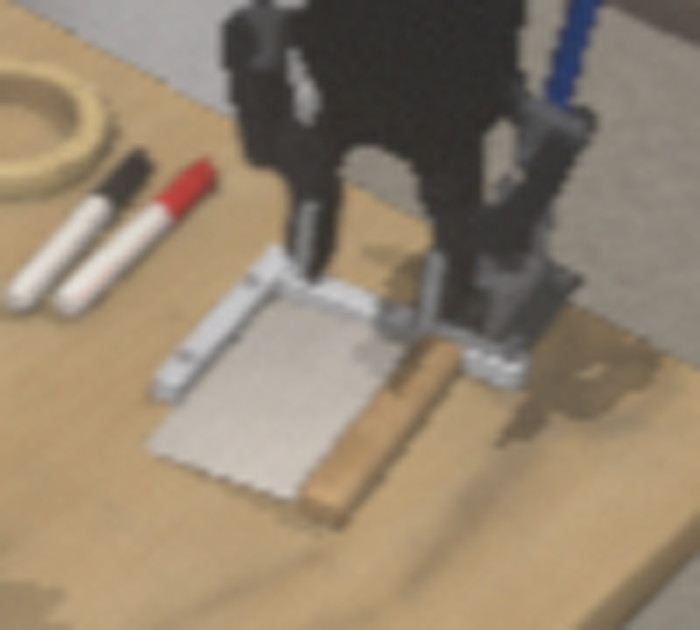

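View pics/w18.png

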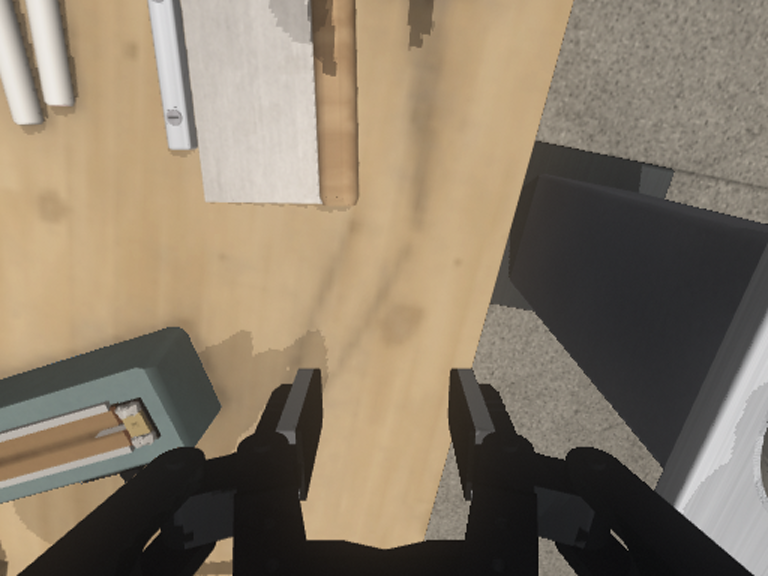

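View pics/t18.png

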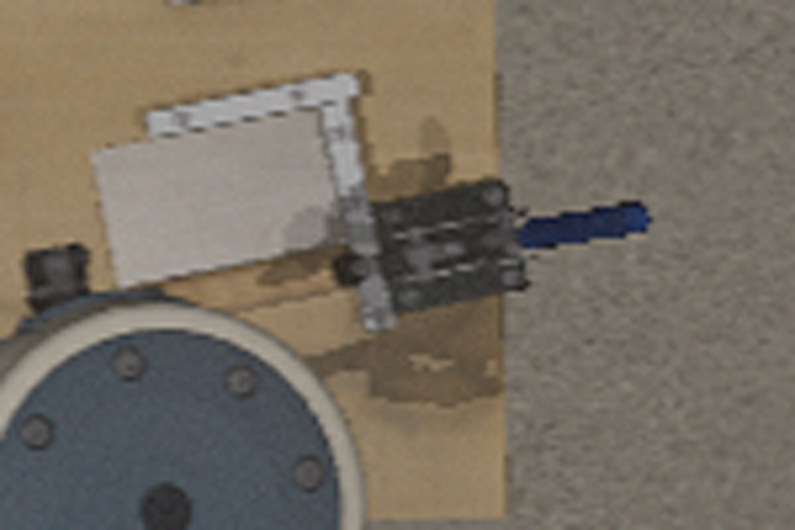

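Scraper is in the corner; a small gap at the back bar can't be excluded from these views, so I'll press it once more toward the bar from behind the grip, kept left of the clamp arm.

```bash
python3 go.py -140 90 100 90; python3 - <<'E'
from fit import *
c=cam('wrist'); save(c,'w19.png',(90,0,250,145),4.5)
E
```

```text
clk 17.55 fixpos [-118.   166.3  150.9] jaw deg 180.1 F [ 0.5  0.  -0. ] w 42.8 q [ 0.23  0.04 -0.32 -0.   -1.21 -0.04]
target [-140.0, 90.0, 100.0] shift [76.4 21.9 50.8] turn 90.1
```

View pics/w19.png

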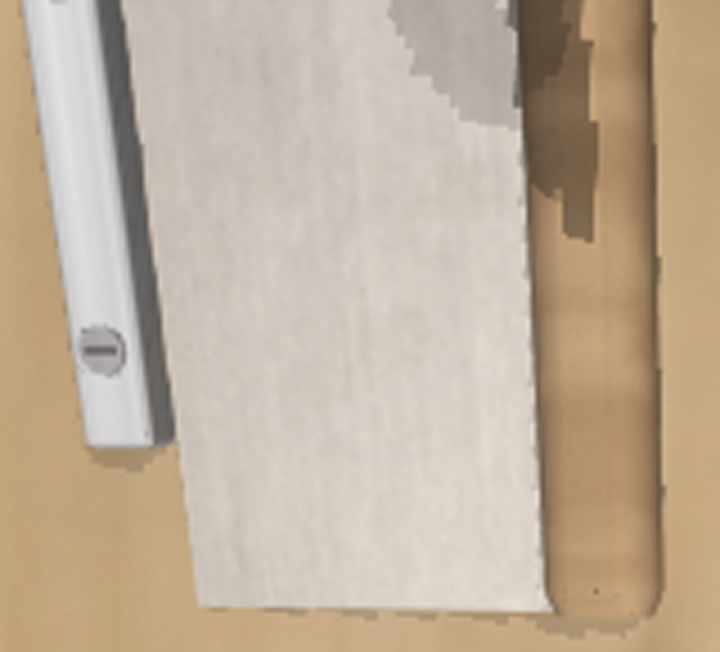

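View pics/w18o.png

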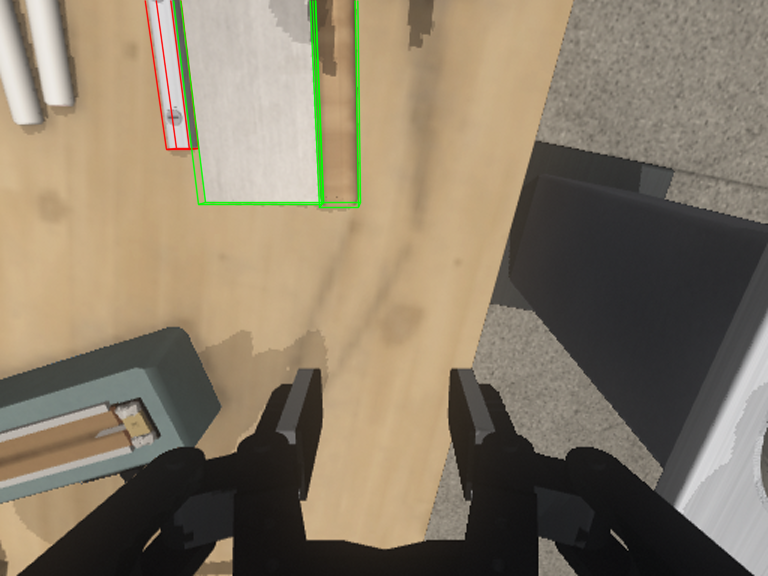

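The blade edge lies flush along the foot of the bar's dark face (crop ~(175,440)), with under 1 mm gap. A light confirming press follows.

```bash
python3 -m crank '{"jaw":[0,0,0,0,0,0,0,0,0,0],"translation":[[0,10,0],[5,18,0],[15,26,0],[30,30,0],[45,30,0],[60,30,10],[70,27,20],[76,25,30],[76,22,40],[76,22,50]],"turn":[8,16,24,32,40,48,56,64,72,80]}' |grep force; python3 go.py -140 90 15 90
```

```text
ft_force: [0.6, 0.6, -0.3]
clk 18.60 fixpos [-140.6   90.2   98.7] jaw deg 99.7 F [ 0.7  0.5 -0.3] w 42.9 q [ 0.04  0.11 -0.39 -0.   -1.08 -1.25]
target [-140.0, 90.0, 15.0] shift [-1.2 -0.7 83.7] turn 9.7
```

```bash
python3 -m crank '{"jaw":[0,0,0,0,0,0,0,0,0],"translation":[[-1,-1,10],[-1,-1,40],[-1,-1,70],[-1,-1,95],[-1,-1,107],[-1,-1,107],[-8,-1,107],[-16,-1,107],[-22,-1,107]],"turn":[8,9.7,9.7,9.7,9.7,9.7,9.7,9.7,9.7]}' |grep force; python3 go.py; python3 -m crank '{"jaw":[0,0,0,0],"translation":[[-3,0,0],[-6,0,0],[-9,0,0],[-10,0,0]],"turn":[0,0,0,0]}' |grep force; python3 go.py
```

```text
ft_force: [0.4, 0.9, 0.2]
clk 19.50 fixpos [-117.7   93.2   -7.6] jaw deg 90.1 F [0.5 0.8 0.2] w 42.8 q [ 0.05  0.27 -0.5  -0.   -0.8  -1.44]
ft_force: [-8.3, -2.5, 6.9]
clk 19.90 fixpos [-111.2   93.4   -8.2] jaw deg 90.0 F [-8.6 -0.9  6.9] w 42.7 q [ 0.06  0.29 -0.48 -0.   -0.81 -1.44]
```

Contact again at x=-111 with 8.6 N: seated. Now I'll back off, rise and return over the handle.

```bash
python3 -m crank '{"jaw":[0,0,0,0,1,1,1,1,1,1],"translation":[[8,0,0],[20,0,0],[20,0,-30],[20,0,-70],[20,0,-110],[20,0,-150],[20,0,-190],[15,-30,-190],[10,-60,-190],[0,-90,-190]],"turn":[0,0,0,0,0,0,0,-8,-16,-24]}'|grep force; python3 go.py -88 -93 180 180
```

```text
ft_force: [0.2, 0.1, 0.1]
clk 20.90 fixpos [-109.1    2.   182.2] jaw deg 114.4 F [0.2 0.1 0.1] w 85.2 q [-0.14  0.19 -0.07  0.   -1.32 -0.82]
target [-88.0, -93.0, 180.0] shift [ 20.  -95.2   1.7] turn -65.6
```

```bash
python3 -m crank '{"jaw":[1,1,1,1,1,1,1,1,1],"translation":[[5,-25,0],[10,-50,0],[15,-75,0],[20,-95,0],[20,-95,0],[20,-95,0],[20,-95,0],[20,-95,0],[20,-95,0]],"turn":[-8,-16,-24,-32,-40,-48,-56,-65.6,-65.6]}'|grep force; python3 go.py -88 -95 100 180; python3 - <<'E'
from fit import *
import pickle
p,q=pickle.load(open('fit.pkl','rb'))
c=cam('scene'); save(c,'s20.png',(255,90,365,190),6)
f=lambda P:((proj(c,T(p,P))-[255,90]+.5)*6).round(0)
for th in (1.1,1.2,1.25): print(th,f(handle(th,13)),f(handle(th,105)))
c=cam('wrist'); save(c,'w20.png',s=1.2)
E
```

```text
ft_force: [-1.3, -0.0, -0.2]
clk 21.80 fixpos [-88.5 -92.6 181.7] jaw deg 180.1 F [-1.3  0.2 -0.2] w 85.4 q [-0.29  0.34  0.13  0.   -1.37  0.47]
target [-88.0, -95.0, 100.0] shift [ 2.7 -1.3 81.7] turn 0.1
1.1 [430. 507.] [485. 343.]
1.2 [429. 507.] [479. 345.]
1.25 [429. 507.] [476. 346.]
```

View pics/s20.png

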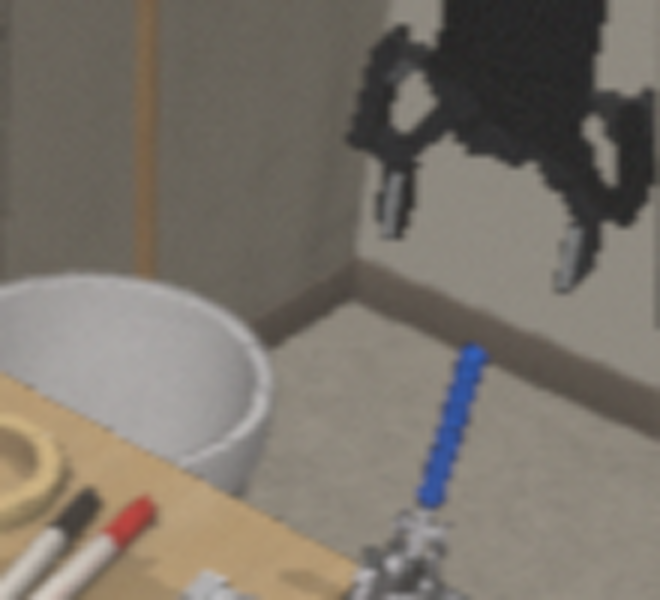

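View pics/w20.png

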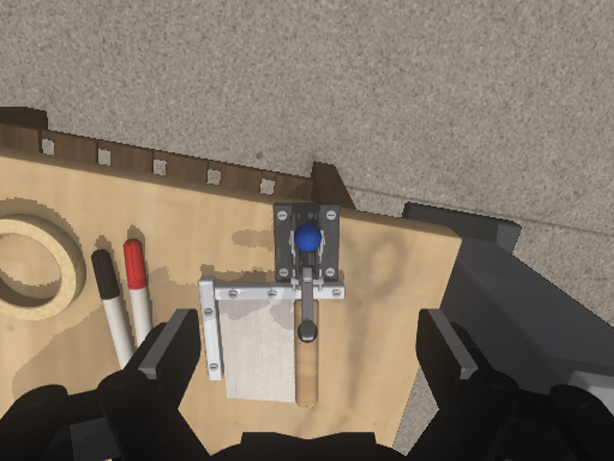

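The handle is still fully up (tip at (475,348), model 1.25), the blade sits flush in the corner, and the pad is over the wooden grip. Grasp the handle again.

```bash
python3 -m crank '{"jaw":[1,1,1,1,-1,-1,-1,-1,-1,-1],"translation":[[3.5,-0.7,25],[3.5,-0.7,55],[3.5,-0.7,80],[3.5,-0.7,89],[3.5,-0.7,89],[3.5,-0.7,89],[3.5,-0.7,89],[3.5,-0.7,89],[3.5,-0.7,89],[3.5,-0.7,89]],"turn":[0,0,0,0,0,0,0,0,0,0]}' 60|grep -E "force|width"; python3 - <<'E'
import go,numpy as np
from fit import T
s,M,t=go.info()
# grasp true = reading z+31; radius/angle
y,z=-96.,91+31
import pickle
p=pickle.load(open('fit.pkl','rb'))[0]
r=75;a=1.25
for th in np.linspace(1.25,-.05,17):
    print(round(th,2),[round(-(-74-r*np.cos(th)-(-74-r*np.cos(a))),1),0,round(-r*(np.sin(th)-np.sin(a)),1)])
E
```

```text
ft_force: [-2.8, 0.1, 5.6]
gripper_width: 13.3
clk 22.90 fixpos [-88.7 -96.4  93.7] jaw deg 179.8 F [-2.7  0.7  5.6] w 13.3 q [-0.29  0.39 -0.02  0.   -1.17  0.47]
1.25 [np.float64(-0.0), 0, np.float64(-0.0)]
1.17 [np.float64(5.7), 0, np.float64(2.2)]
1.09 [np.float64(11.2), 0, np.float64(4.8)]
1.01 [np.float64(16.5), 0, np.float64(7.8)]
0.92 [np.float64(21.5), 0, np.float64(11.3)]
0.84 [np.float64(26.2), 0, np.float64(15.1)]
0.76 [np.float64(30.6), 0, np.float64(19.4)]
0.68 [np.float64(34.6), 0, np.float64(23.9)]
0.6 [np.float64(38.3), 0, np.float64(28.8)]
0.52 [np.float64(41.5), 0, np.float64(34.0)]
0.44 [np.float64(44.3), 0, np.float64(39.4)]
0.36 [np.float64(46.6), 0, np.float64(45.0)]
0.27 [np.float64(48.5), 0, np.float64(50.8)]
0.19 [np.float64(49.9), 0, np.float64(56.7)]
0.11 [np.float64(50.9), 0, np.float64(62.8)]
0.03 [np.float64(51.3), 0, np.float64(68.8)]
-0.05 [np.float64(51.3), 0, np.float64(74.9)]
```

```bash
python3 -m crank '{"jaw":[-1,-1,-1,-1,-1,-1,-1,-1,-1],"translation":[[5.7,0,2.2],[11.2,0,4.8],[16.5,0,7.8],[21.5,0,11.3],[26.2,0,15.1],[30.6,0,19.4],[34.6,0,23.9],[38.3,0,28.8],[41.5,0,34]],"turn":[0,0,0,0,0,0,0,0,0]}'|grep -E "force|width"; python3 - <<'E'
from fit import *
import pickle,go
go.info()
p,q=pickle.load(open('fit.pkl','rb'))
c=cam('scene'); save(c,'s21.png',(255,110,365,210),6)
f=lambda P:((proj(c,T(p,P))-[255,110]+.5)*6).round(0)
for th in (.4,.5,.6,.7): print(th,f(handle(th,13)),f(handle(th,105)))
E
```

```text
ft_force: [-1.3, -3.7, 8.6]
gripper_width: 13.2
clk 23.80 fixpos [ -88.6 -140.2   62.2] jaw deg 179.8 F [-2.  -3.4  8.6] w 13.2 q [-0.36  0.47  0.02  0.01 -1.12  0.54]
0.4 [433. 391.] [504. 264.]
0.5 [433. 390.] [504. 253.]
0.6 [433. 389.] [503. 244.]
0.7 [432. 388.] [501. 237.]
```

View pics/s21.png

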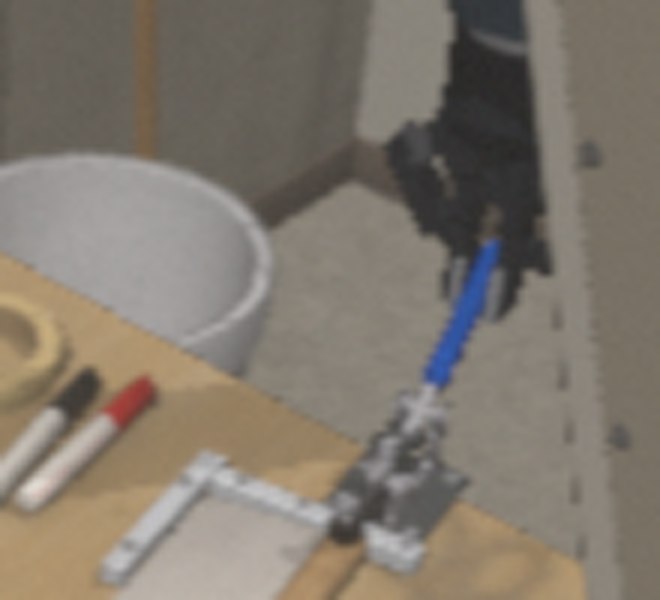

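```bash
python3 -m crank '{"jaw":[-1,-1,-1,-1,-1,-1],"translation":[[2.8,0,5.4],[5.1,0,11],[7,0,16.8],[8.4,0,22.7],[9.4,0,28.8],[9.8,0,34.8]],"turn":[0,0,0,0,0,0]}'|grep -E "force|width"; python3 go.py;  python3 -m crank '{"jaw":[-1,-1,-1],"translation":[[0,0,3],[0,0,6],[0,0,8]],"turn":[0,0,0]}'|grep -E "force|width"; python3 - <<'E'
from fit import *
import pickle,go
go.info()
p,q=pickle.load(open('fit.pkl','rb'))
c=cam('scene'); save(c,'s22.png',(255,130,365,230),6)
f=lambda P:((proj(c,T(p,P))-[255,130]+.5)*6).round(0)
for th in (0,.1,.2,.3): print(th,f(handle(th,13)),f(handle(th,105)))
E
```

```text
ft_force: [-1.9, -5.1, 9.5]
gripper_width: 13.2
clk 24.45 fixpos [ -88.6 -152.7   28.6] jaw deg 179.8 F [-2.8 -4.7  9.5] w 13.2 q [-0.37  0.52 -0.    0.01 -1.05  0.55]
ft_force: [-1.7, 0.2, 6.6]
gripper_width: 13.3
clk 24.75 fixpos [ -88.6 -153.3   21.5] jaw deg 179.9 F [-1.6  0.5  6.6] w 13.3 q [-0.37  0.52 -0.01  0.01 -1.04  0.55]
0 [432. 277.] [498. 197.]
0.1 [433. 276.] [501. 182.]
0.2 [433. 274.] [503. 168.]
0.3 [433. 272.] [504. 155.]
```

View pics/s22.png

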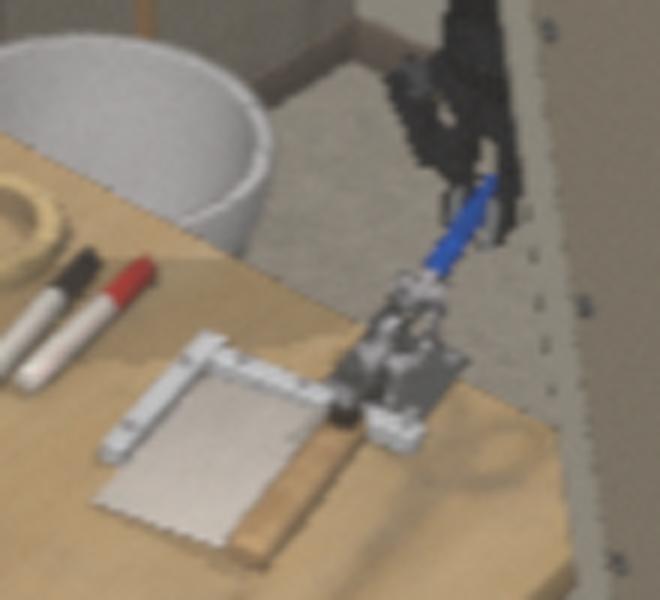

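The handle tip at about (493,180) suggests roughly 0.1 still. I'll push further down.

```bash
python3 -m crank '{"jaw":[-1,-1,-1],"translation":[[0,0,4],[0,0,7],[0,0,9]],"turn":[0,0,0]}'|grep -E "force|width"; python3 go.py;  python3 - <<'E'
from fit import *
c=cam('scene'); save(c,'s23.png',(255,130,365,230),6)
E
```

```text
ft_force: [-2.1, 0.3, 3.9]
gripper_width: 13.7
clk 25.10 fixpos [ -88.6 -153.5   12.5] jaw deg 179.9 F [-2.   0.7  3.9] w 13.7 q [-0.37  0.53 -0.02  0.01 -1.02  0.55]
```

View pics/s23.png

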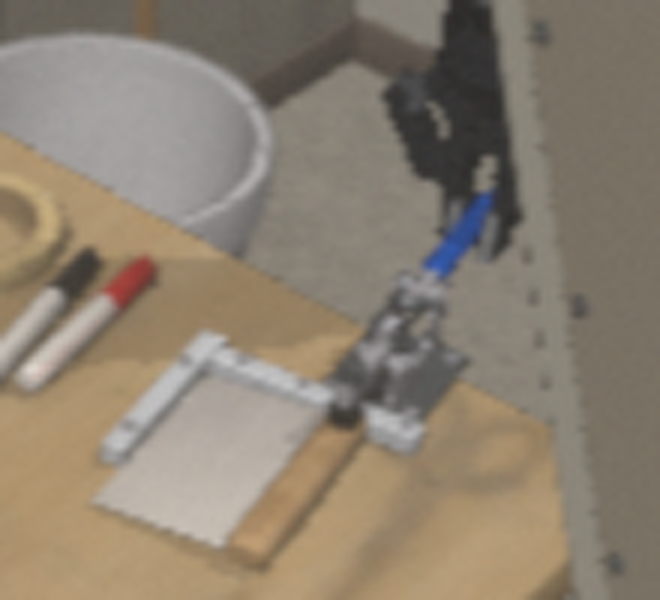

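```bash
python3 -m crank '{"jaw":[-1,-1,-1],"translation":[[0,0,3],[0,0,6],[0,0,6]],"turn":[0,0,0]}'|grep -E "force|width"; python3 go.py;  python3 - <<'E'
from fit import *
c=cam('scene'); save(c,'s24.png',(255,130,365,230),6)
E
```

```text
ft_force: [-10.9, 10.4, 31.0]
gripper_width: 13.2
clk 25.45 fixpos [ -88.4 -153.6   11. ] jaw deg 179.9 F [-8.8 12.2 31. ] w 13.2 q [-0.37  0.53 -0.03  0.01 -1.01  0.55]
```

View pics/s24.png

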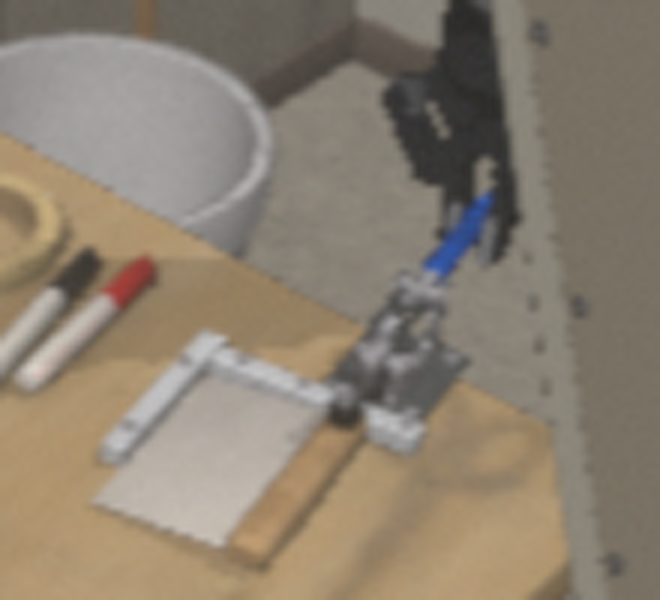

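Hard stop at 31 N with the tip at the model's position for 0: locked. I'll ease off, open and leave.

```bash
python3 -m crank '{"jaw":[-1,1,1,1,1,1,1,1,1,1],"translation":[[0,0,-0.5],[0,0,-0.5],[0,0,-0.5],[0,0,-0.5],[0,0,-0.5],[0,0,-0.5],[0,0,-0.5],[0,0,-20],[0,0,-50],[0,0,-90]],"turn":[0,0,0,0,0,0,0,0,0,0]}' 40|grep -E "force|width"; python3 -m crank '{"jaw":[1,1,1,1,1,1],"translation":[[0,0,-40],[30,0,-70],[70,0,-70],[110,0,-70],[150,0,-70],[150,0,-70]],"turn":[0,0,0,0,0,0]}'|grep force; python3 - <<'E'
from fit import *
import go,pickle
p,q=pickle.load(open('fit.pkl','rb'))
go.info()
h=[T(p,[-50,63,0])[0],T(p,[-50,63,0])[1],p[2]]
it=[(p,fixlines(0),(0,0,255)),(h,scrl,(0,255,0))]
for n,cr,s in(('scene',(255,130,365,230),6),('wrist',(0,0,512,384),1.5),('top',(250,165,400,265),5.3)):
    c=cam(n); save(c,n[0]+'25.png',cr,s); overlay(c,n[0]+'25o.png',it,cr,s)
E
```

```text
ft_force: [0.0, -0.6, 0.2]
gripper_width: 85.5
ft_force: [0.3, 0.2, -1.9]
clk 27.10 fixpos [ -90.4 -304.9  167.2] jaw deg 179.7 F [ 0.3  0.2 -1.9] w 85.3 q [-0.56  0.68  0.64  0.01 -1.54  0.74]
```

View pics/s25o.png

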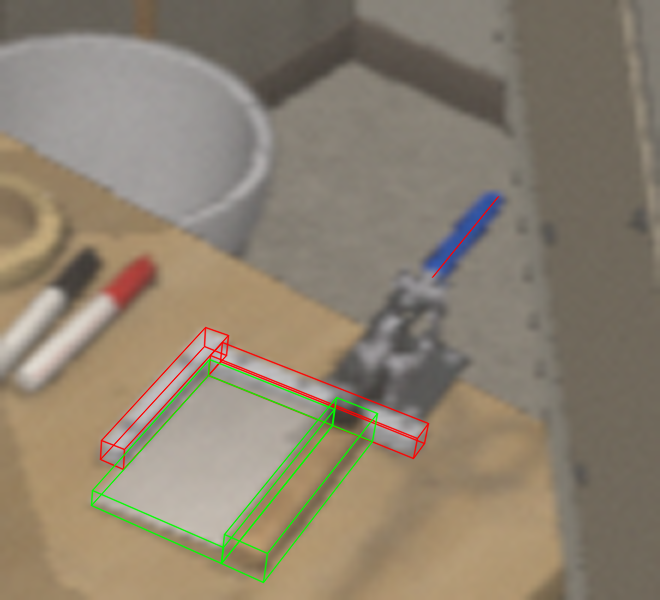

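View pics/w25.png

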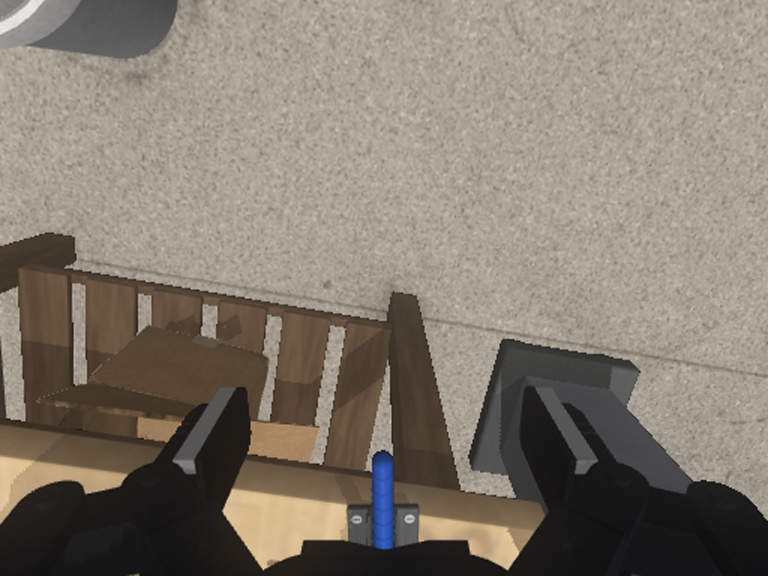

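View pics/t25.png

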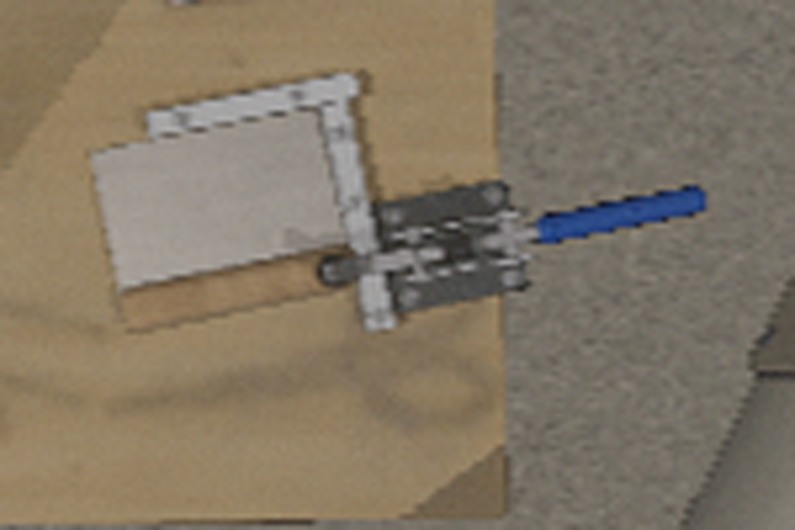

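The handle lies on the level-0 line (top-view tip moved from 716 to 705, as the model predicts for 0). The pad is on the grip, the scraper is flush in the corner and the robot is clear.

```bash
python3 - <<'E'
from fit import *
import pickle
D=pickle.load(open('d0.pkl','rb')); c=cam('top')
d=np.abs(c['pixels'].astype(int)-D['top']['pixels'].astype(int)).max(2)
print('markers diff',d[142:168,272:330].max(),'tongs',np.percentile(d[155:232,132:168],95))
from cell import hand_in,get_state
print(hand_in())
E
```

```text
markers diff 26 tongs 20.0
the job is handed in; nothing more can be done
None
```

The scraper is clamped in place, and the job was handed in at about 27 s of the 72 s allowed. I swung the handle fully up and released it. Then I slid the scraper flat to the back bar and along it to the side bar, and pressed it once more toward the back bar. Last, I brought the handle down over centre to its hard stop and moved the arm clear.

**What the last checks showed:**
- **Scraper:** the push stopped at both bars where expected, with about 9 N against the back bar and 19 N against the side bar. In the last views the blade lies along the back bar and its right end against the side bar. A closer view before the final press showed a gap under 1 mm at the back bar.
- **Clamp:** pushing down met a hard stop at 31 N. After release the handle lies level at about 0, with the pad on the wooden grip.
- **Other objects:** the top camera shows no visible change in the markers or tongs between start and end.

**What disagreed:** the fingertips sat about 30 mm higher than the stated tool geometry implies. My first grasp therefore closed just above the handle without touching it. I measured the offset from the pictures and allowed for it afterwards.

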